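# Lay out jukebox parts for inspection

### The job

Lay out the jukebox parts for inspection: stand the brass pivot in the middle of the green pad with the white nylon follower centred upright on top of it, stand the glass tube in the middle of the yellow pad, and stand the chrome knob on the mat midway between the two pads. Lean the red cover panel against the middle of the test box's front (the side towards the robot), its lower edge on the table parallel to the box and its face resting on the box's top edge, some 10 to 20 degrees off upright. Keep the tube upright all the way, do not disturb the spool or the screwdriver, and let go of everything.

Things in the scene. Friction and masses are not known exactly. Their poses are not given: they have to be found in the camera images.
- pivot_center (a point): Brass tone-arm pivot, an upright spool-like post 46 mm tall, 34 mm across its foot and its flat top (28 mm across the waist), about 0.22 kg. Loose, stands on its foot. The point is its centre, 23 mm above the underside; z is up its axis.
- tube_center (a point): Glass rectifier tube with a black round base, standing upright: 94 mm tall, base 36 mm across and 24 mm tall, glass bulb 40 mm across at mid-height with a rounded top, about 0.07 kg. Loose. The point is its centre, 47 mm above the underside; z is up its axis.
- follower_center (a point): White nylon cam follower, a flat-ended grooved roller with a small black bore mark on top, 32 mm across and 24 mm tall, 0.03 kg. Loose, stands on a flat end. The point is its centre, 12 mm above the underside; z is up its axis.
- knob_center (a point): Chrome speaker knob with a black disc and a short white pointer mark on top, 28 mm tall, 40 mm across its 6 mm skirt at the bottom and 36 mm across above, 0.08 kg. Loose, stands on its skirt. The point is its centre, 14 mm above the underside; z is up its axis.
- panel_center (a point): Red flat cover panel, 90 mm wide (its y), 120 mm tall (its z), 10 mm thick (its x), 0.15 kg, faces alike. It starts upright, foot 8 mm above the table, loose in a 14 mm wide, 22 mm deep slot of a fixed grey block (50 x 105 mm, 30 mm tall): lift it 30 mm to clear. Pinch it across its thickness near the top. The point is its centre, 60 mm from lower and upper edge.
- test_box: Fixed blue test box, black rocker switch on top: 120 mm deep (its x), 150 mm wide (its y), 55 mm tall; the switch on its far half rises to 66 mm. Origin: centre of its underside on the table; x points from its front to its back; its plain upright front face (nearest the robot) lies 60 mm from the origin towards -x.
- green_pad: Fixed green round pad, 70 mm across, 3 mm thick, on a fixed black rubber mat (80 x 300 mm, 3 mm thick). The origin is the centre of its underside, on the mat; its top is 6 mm above the table. The centres of the green and yellow pads are 220 mm apart; the bare mat between them is 3 mm above the table.
- yellow_pad: Fixed yellow round pad, same size and on the same mat as the green one. The origin is the centre of its underside on the mat; its top is 6 mm above the table.
- spool_center (a point): Bystander: spool of copper wire with black flanges, standing on end, 48 mm across and 38 mm tall, 0.25 kg, loose. The point is its centre, 19 mm above the table.
- screwdriver: Bystander: screwdriver with an orange handle lying on the table at the far left, about 160 mm long along its x, loose. The origin is near the middle of its length, on the table.

How it is judged:
At the end, for the whole second after the job is handed in: Pivot on green, tube on yellow, within 12 mm of centre; follower on the pivot within 9 mm; knob on the mat within 15 mm (along, across) of midway; panel touches the box front, foot on table, tilt 0.07-0.5 rad, within 30 mm of middle, 0.2 rad of parallel; the rest upright; all at rest (horizontal distance between pivot_center and green_pad below 0.012 m and angle between each of pivot_center, tube_center, knob_center's own z axis and vertical below 0.1 rad and height (world z) of pivot_center between 0.025 and 0.034 m and horizontal distance between tube_center and yellow_pad below 0.012 m and height (world z) of tube_center between 0.049 and 0.058 m and horizontal distance between follower_center and pivot_center below 0.009 m and angle between follower_center's own z axis and vertical below 0.12 rad and height (world z) of follower_center between 0.058 and 0.068 m and x of knob_center in the frame of green_pad between -0.015 and 0.015 m and height (world z) of knob_center between 0.012 and 0.022 m and (y of knob_center in the frame of green_pad between 0.095 and 0.125 m or y of knob_center in the frame of green_pad between -0.125 and -0.095 m) and horizontal distance between knob_center and yellow_pad below 0.14 m and angle between panel_center's own z axis and vertical between 0.07 and 0.5 rad and y of panel_center in the frame of test_box between -0.03 and 0.03 m and x of panel_center in the frame of test_box between -0.11 and -0.05 m and z of panel_center in the frame of test_box between 0.05 and 0.065 m and angle between the y axis of panel_center and the y axis of test_box, either way round below 0.2 rad and contact force between panel and test_box above 0.01 N and linear speed of each of pivot, tube, follower, knob, panel below 0.02 m/s).
It fails at once if the spool is moved by more than 15 mm (distance of spool_center from where it was at the start of the episode above 0.015 m).
It fails at once if the screwdriver is moved by more than 15 mm (distance of screwdriver from where it was at the start of the episode above 0.015 m).
It fails at once if the glass tube is tipped by more than 0.6 rad (angle between tube_center's own z axis and vertical above 0.6 rad).
It also fails if it takes over 128 s, if anything falls off the work surface, if the arm or the gripper's body presses on something with over 40 N, if the wrist force passes 120 N, or if a joint passes its speed limit or range.

### The arm

A 6-joint arm with a two-finger parallel gripper is mounted at the origin on the work surface. World frame = base frame: x ahead of the robot, y to its left, z up, the work surface at z = 0. Lengths are in m, angles in rad, forces in N, time in s.
With the tool pointing down it reaches from about 0.35 to 0.85 m from the base axis. Payload 8.1 kg.
Tool frame: the origin (TCP) lies midway between the tips of the shut fingers; the grasp point (between the pads) lies 19 mm behind it (robot.tcp_to_grasp is the distance from the TCP to the grasp point, in m); x points along the fingers, y is the direction in which the jaws open and shut, and the axes are right-handed (so a half turn about x gives the same grasp; the last joint's range is limited). The gripper opens to 93 mm and grips with 3 to 60 N. Pads are 15 mm wide; open, the fingers measure 128 mm over their backs; the gripper's body (75 mm by 188 mm) begins 65 mm behind the grasp point.
Start: joints at [-1.248, 0.13, 1.488, -0, 1.523, -0.085], TCP at [0.238, -0.551, 0.219] pointing down, gripper open.
Joint ranges: [-2.96, 2.96], [-0.89, 2.26], [0.02, 2.5], [-1.34, 4.48], [0, 2.73], [-2.66, 2.66]. Speed limits (rad/s): [2.39, 2.39, 2.79, 3.14, 3.14, 3.14].

### API

Orientations are given as a rotation vector (axis times angle).
In Python, from plant import robot gives the robot as it stands.
- The arm moves only by the tool play_rows, never from a script. Its argument "plan" is a list of rows, each an object with "slide": the shift along the world's x, y, z as a fraction of full scale, a list of three; "roll": the turn about the world's z as a fraction of full scale; "fingers": the gripper command: -1 is shut, 1 is fully open, values between are in proportion. A call has 1 to 20 rows; each row shifts and turns the commanded pose from where the row before left it; what a row does not reach is not made up. Full scale, the value 1, is 30 mm for a shift and 8 degrees for a turn. A row lasts 1/8 s, in which the tool goes at most 62.5 mm and 10.7 degrees, less where a joint would pass 70% of its speed; a pose out of reach is approached as far as the arm can. A call with a number of a shift or a turn outside -1 to 1 is refused whole. A call with a gripper value outside its range is refused whole. The fingers move at their own pace and stop on an object; "squeeze" is the grip in N (left out, the last holds). Time passes only in rows, so rows that do not move let the fingers close. It gives the time, the measured TCP pose, the force and the opening at its end, in the units of the state.
- robot.read_state(): the state, without advancing time (a new reading comes with each control period).
- robot.read_camera(name): name is "side" or "top" or "wrist"; returns the picture (384x512x3 uint8, red, green, blue); there is no depth.
- robot.get_calibration(name): a dict with "fx", "fy", "cx", "cy" (pixels), "distortion" ([k1, k2, p1, p2, k3] as OpenCV has them; the pictures are not rectified), "R" (3x3) and "t" (3): a world point X has camera coordinates R X + t; the wrist camera has in their place "T_tool_cam" (4x4, takes a point from camera to tool coordinates, whose origin is the TCP and whose axes are the tool frame's). Camera axes: x right, y down, z forward; pixel columns grow to the right and rows downward; lengths in m; the calibration is good to about 2 mm. A picture is of the moment at which its call begins: read the wrist's pose just before it. get_calibration takes no time and is no camera call.
- robot.close_job(): hands the job in, once; it reports no verdict.
Trained networks look in the newest picture that a camera, given by its name, has taken for a name from the list of things; names that differ only in an ending like _2 or _b are one class to them, and where a whole thing is asked for, a point or a joint stands for the part that bears it (a point fixed in the world has none). Each returns a list of dicts, best first, with "p" (0 to 1); they miss things now and then, are a little off and sometimes report something else, mostly with a low value. They report only what shows in the picture. A call takes as long as a camera call.
- robot.boxes_of(camera, target): "extent" ([centre column, centre row, width, height] in pixels, round what is visible of it).
- robot.regions_of(camera, target): "region" (384x512 bool, what is visible of it) and "extent" ([centre column, centre row, width, height] in pixels, round what is visible of it).
- robot.mark_of(camera, target): "point" ([column, row] in pixels: a listed point, or the origin of a listed thing).
The state is a dict: "t": time; "q": joint angles; "dq": joint speeds; "joint_torque": joint torques, N m; "tool_pos": TCP position; "orientation": TCP orientation; "force": force on the tool from outside, world axes, zero at the start; "wrist_torque": the same for the moment, N m; "opening": finger opening in m.
Only numpy, scipy, OpenCV 4.12 (cv2) and the standard library are available. Lean on these libraries where they do the work, as an engineer would, in place of code of your own. Each camera call takes 0.05 s, during which the arm holds its last target.

## Working session

There is one attempt and no reset: what is moved stays moved. The work goes in short steps, Python scripts to look and compute and a tool call to move; the robot and the scene stay as the last step left them, time stands still between calls to the robot, and variables do not carry over. Pictures are saved under pics/ and viewed, and the job is handed in when it is done.

Besides the shell and the picture viewer there is one more tool, called after "Call:" as name(argument=value, ...), one argument or row to a line, values as JSON. play_rows: Moves the arm, as the interface text tells. Its arguments: {"type":"object","properties":{"plan":{"type":"array","items":{"type":"object","properties":{"slide":{"type":"array","items":{"type":"number","minimum":-1,"maximum":1}},"roll":{"type":"number","minimum":-1,"maximum":1},"fingers":{"type":"number"}}}},"squeeze":{"type":"number"}},"required":["plan"]}

```bash
ls; mkdir -p pics; python3 - <<'E'
from plant import robot
import cv2
s=robot.read_state()
print(s['t'],s['tool_pos'],s['orientation'],s['opening'])
for n in ['side','top','wrist']:
    im=robot.read_camera(n); cv2.imwrite(f'pics/{n}0.png',im[:,:,::-1])
    print(n,robot.get_calibration(n))
E
```

```text
pics
0.0 [ 0.23778524 -0.55027071  0.21760665] [ 1.9974764   0.41491667 -1.99794458] 0.0933882961317009
side {'fx': 422.12584522533797, 'fy': 422.12584522533797, 'cx': 247.33523091092783, 'cy': 196.20703348887903, 'distortion': array([-0.04220562,  0.        ,  0.        ,  0.        ,  0.        ]), 'R': array([[-0.74915782, -0.66215734,  0.01761318],
       [-0.43752529,  0.47469738, -0.7636976 ],
       [ 0.49732704, -0.57983624, -0.64533384]]), 't': array([0.48163694, 0.25704995, 0.95173122])}
top {'fx': 362.5926224006091, 'fy': 362.5926224006091, 'cx': 258.79429561517964, 'cy': 191.39372271129062, 'distortion': array([-0.0886658,  0.       ,  0.       ,  0.       ,  0.       ]), 'R': array([[ 0.0264391 , -0.99964695, -0.00263588],
       [-0.98269738, -0.02550708, -0.18345367],
       [ 0.18332167,  0.00744062, -0.98302482]]), 't': array([0.07577767, 0.54257928, 0.97597079])}
wrist {'fx': 283.64825894905886, 'fy': 283.64825894905886, 'cx': 262.3407834814836, 'cy': 189.85963870459136, 'distortion': array([-0.00115043,  0.        ,  0.        ,  0.        ,  0.        ]), 'T_tool_cam': array([[-3.39053152e-04, -2.52188839e-01,  9.67677981e-01,
        -1.66076830e-01],
       [ 9.99999919e-01,  1.22169546e-04,  3.82216944e-04,
        -4.94235737e-04],
       [-2.14611627e-04,  9.67678033e-01,  2.52188777e-01,
        -7.01583168e-02],
       [ 0.00000000e+00,  0.00000000e+00,  0.00000000e+00,
         1.00000000e+00]])}
```

View pics/top0.png

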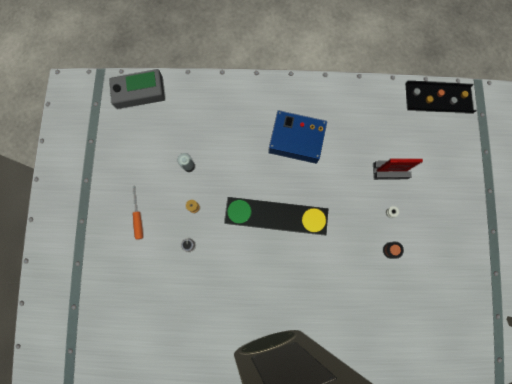

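View pics/side0.png

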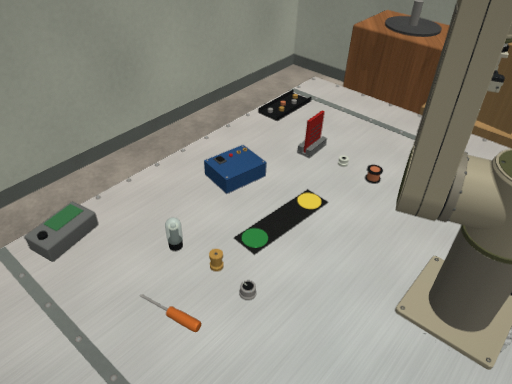

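View pics/wrist0.png

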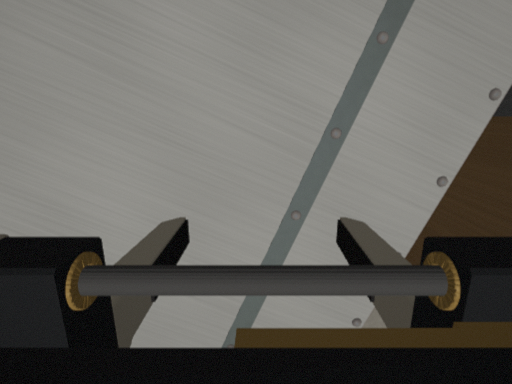

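```bash
cat > h.py <<'E'
import numpy as np,cv2
from plant import robot
from scipy.spatial.transform import Rotation as Ro
def cal(n):
    c=robot.get_calibration(n)
    K=np.array([[c['fx'],0,c['cx']],[0,c['fy'],c['cy']],[0,0,1]]);d=np.array(c['distortion'])
    if n=='wrist':
        s=robot.read_state();T=np.eye(4);T[:3,:3]=Ro.from_rotvec(s['orientation']).as_matrix();T[:3,3]=s['tool_pos']
        W=np.linalg.inv(T@c['T_tool_cam']);return K,d,W[:3,:3],W[:3,3]
    return K,d,np.array(c['R']),np.array(c['t'])
def ray(n,p,C=None):
    K,d,R,t=C or cal(n)
    u=cv2.undistortPoints(np.array([[p]],float),K,d)[0,0]
    return -R.T@t, R.T@np.array([u[0],u[1],1.])
def onz(n,p,z,C=None):
    o,v=ray(n,p,C); return o+v*(z-o[2])/v[2]
def tri(p1,n1,p2,n2):
    (a,u),(b,v)=ray(n1,p1),ray(n2,p2)
    k=np.linalg.lstsq(np.c_[u,-v],b-a,rcond=None)[0]
    A,B=a+k[0]*u,b+k[1]*v
    return (A+B)/2,np.linalg.norm(A-B)
def proj(n,X,C=None):
    K,d,R,t=C or cal(n)
    return cv2.projectPoints(np.array(X,float).reshape(-1,3),cv2.Rodrigues(R)[0],t,K,d)[0][:,0]
Z=dict(pivot_center=.023,tube_center=.047,follower_center=.012,knob_center=.014,panel_center=.068,test_box=0,green_pad=.003,yellow_pad=.003,spool_center=.019,screwdriver=0)
E
python3 - <<'E'
from h import *
np.set_printoptions(precision=4,suppress=True)
robot.read_camera('top');robot.read_camera('side')
for k,z in Z.items():
    r={}
    for n in ['top','side']:
        m=robot.mark_of(n,k)
        if m: r[n]=m[0]['point'];print(k,n,np.round(m[0]['point'],1),round(m[0]['p'],2),onz(n,m[0]['point'],z)[:2],len(m))
    if len(r)==2: print('   tri',*tri(r['top'],'top',r['side'],'side'))
print(robot.read_state()['t'])
E
```

```text
pivot_center top [188.9 202.9] 0.57 [0.5063 0.292 ] 1
pivot_center side [213.5 261.5] 0.72 [0.4986 0.2873] 1
   tri [0.5024 0.2894 0.0237] 0.008766909569420445
tube_center top [186.6 164.2] 0.65 [0.6156 0.3009] 1
tube_center side [172. 235.] 0.74 [0.6207 0.3099] 1
   tri [0.6209 0.3049 0.0411] 0.008880076644286087
follower_center top [296.7 139.7] 0.65 [ 0.7096 -0.0202] 2
follower_center side [342.7 157.9] 0.48 [ 0.5076 -0.3191] 1
   tri [ 0.4979 -0.0218  0.2485] 0.25439092378816786
knob_center top [191.1 244.8] 0.44 [0.3863 0.2803] 1
knob_center side [246.1 289.6] 0.64 [0.3893 0.2916] 1
   tri [0.3902 0.2843 0.0046] 0.008309810992024914
panel_center top [396.4 162.7] 0.95 [ 0.6307 -0.3013] 1
panel_center side [314.9 127.3] 0.8 [ 0.6364 -0.3343] 1
   tri [ 0.6185 -0.2935  0.0943] 0.010718844962658076
test_box side [236.5 170.6] 0.79 [ 0.7266 -0.0428] 1
green_pad top [240.8 212.4] 0.91 [0.4852 0.1414] 1
green_pad side [255.7 239.8] 0.91 [0.4826 0.1484] 1
   tri [ 0.4868  0.1422 -0.0049] 0.0013066359269433769
yellow_pad top [317.6 219.3] 0.93 [ 0.4706 -0.084 ] 2
yellow_pad side [315.2 130.6] 0.52 [ 0.6788 -0.4118] 1
   tri [ 0.4496 -0.0385  0.263 ] 0.018655348513505834
spool_center top [394.  249.8] 0.77 [ 0.3857 -0.3025] 1
spool_center side [371.  176.6] 0.69 [ 0.3852 -0.2831] 1
   tri [ 0.3898 -0.3065  0.0031] 0.007929401793880944
screwdriver side [169.9 315.3] 0.64 [0.4741 0.4491] 1
1.25
```

```bash
python3 - <<'E'
from h import *
np.set_printoptions(precision=4,suppress=True)
for n in ['top','side']:
    im=cv2.imread(f'pics/{n}0.png');hsv=cv2.cvtColor(im,cv2.COLOR_BGR2HSV)
    M=dict(green=((45,120,50),(80,255,255)),yellow=((24,150,120),(34,255,255)),blue=((100,120,40),(125,255,255)),red=((0,170,50),(4,255,255)))
    for k,(a,b) in M.items():
        m=cv2.inRange(hsv,a,b)
        c,l,st,ce=cv2.connectedComponentsWithStats(m)
        for i in np.argsort(-st[1:,4])[:2]+1:
            if st[i,4]>40: print(n,k,st[i],ce[i],onz(n,ce[i],.006) )
for n,x0,y0,w,h in [('top',160,140,70,120),('top',365,140,70,120),('top',215,100,125,140),('side',140,200,130,110),('side',290,100,100,90)]:
    im=cv2.imread(f'pics/{n}0.png')[y0:y0+h,x0:x0+w]
    cv2.imwrite(f'pics/z_{n}_{x0}.png',cv2.resize(im,None,fx=5,fy=5,interpolation=cv2.INTER_CUBIC)[:600,:800])
E
```

```text
top green [227 200  24  23 440] [238.9432 211.0455] [0.4887 0.1468 0.006 ]
top green [127  72  28  18 370] [140.4568  80.873 ] [0.8983 0.4781 0.006 ]
top yellow [302 208  24  24 446] [313.6211 219.8027] [ 0.4685 -0.0719  0.006 ]
top blue [ 270  111   56   52 1940] [297.3747 137.6701] [ 0.7182 -0.0228  0.006 ]
top red [380 159  42  12 309] [400.4239 163.6343] [ 0.6456 -0.3377  0.006 ]
side green [241 228  27  20 425] [254.3271 237.4376] [0.489  0.1466 0.006 ]
side green [ 56 206  25  21 107] [ 66.5607 214.6075] [0.9293 0.432  0.006 ]
side yellow [297 193  24  16 308] [308.7987 200.5065] [ 0.4694 -0.0729  0.006 ]
side blue [ 205  146   61   47 1721] [234.9338 169.0744] [ 0.7302 -0.0395  0.006 ]
side red [304 111  20  41 345] [313.1681 128.4667] [ 0.6901 -0.4147  0.006 ]
```

View pics/z_top_160.png

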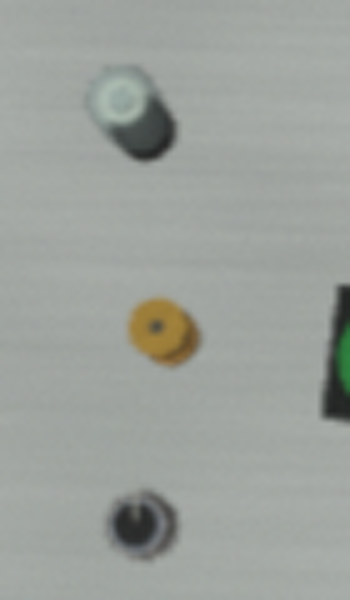

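View pics/z_top_365.png

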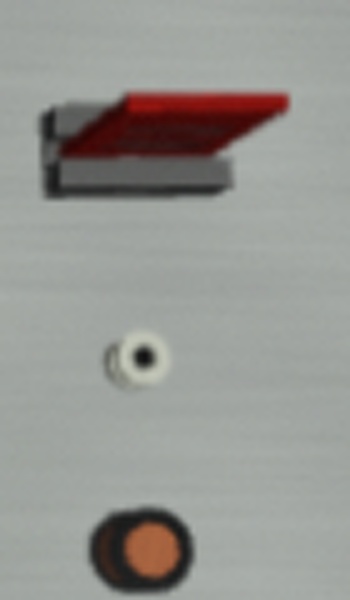

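View pics/z_top_215.png

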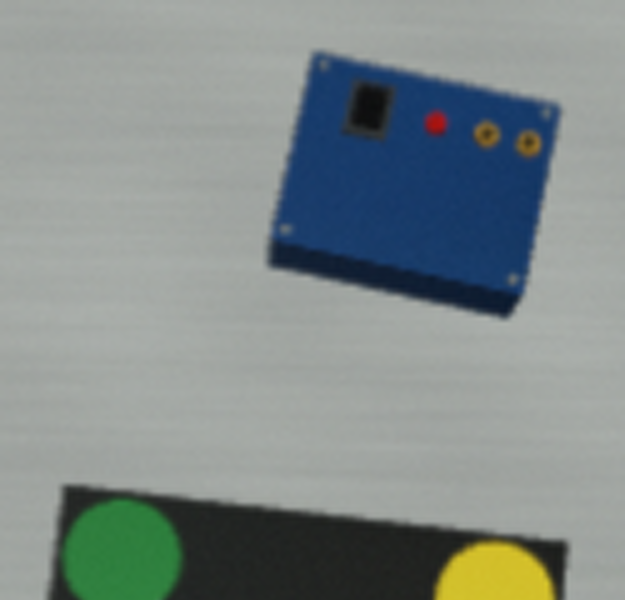

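View pics/z_side_290.png

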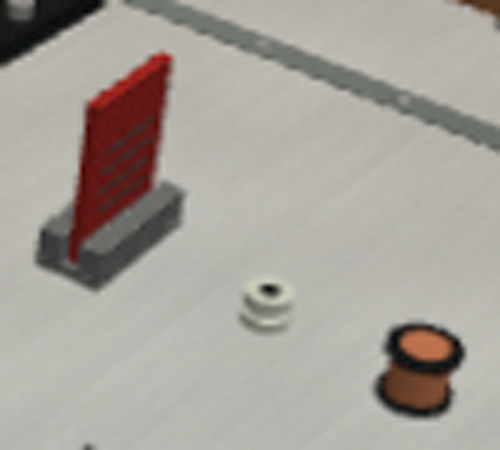

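```bash
python3 - <<'E'
from h import *
np.set_printoptions(precision=4,suppress=True)
f=lambda x,y,x0,y0:(x/5+x0-.4,y/5+y0-.4)
for k,p,z in [('pivot',f(157,326,160,140),.046),('tube',f(122,99,160,140),.094),('knob',f(135,525,160,140),.028),('follower',f(144,357,365,140),.024),('spool',f(152,549,365,140),.038)]+[('panTL',f(127,95,365,140),.128),('panTR',f(290,95,365,140),.128),('panBL',f(127,111,365,140),.128),('panBR',f(289,108,365,140),.128),('panfootL',f(62,155,365,140),.03),('panfootR',f(220,155,365,140),.03)]+[('box',f(x,y,215,100),.055) for x,y in [(317,53),(560,103),(523,295),(270,240)]]:
    print(k,onz('top',p,z))
g=lambda x,y,x0,y0:(x/5+x0-.4,y/5+y0-.4)
for k,p,z in [('follower',g(270,290,290,100),.024),('spool',g(430,347,290,100),.038),('panTL',g(88,104,290,100),.128),('panTR',g(170,56,290,100),.128)]: print('side',k,onz('side',p,z))
E
```

```text
pivot [0.4976 0.281  0.046 ]
tube [0.6169 0.2989 0.094 ]
knob [0.386  0.2905 0.028 ]
follower [ 0.4975 -0.3028  0.024 ]
spool [ 0.3863 -0.2984  0.038 ]
panTL [ 0.6248 -0.261   0.128 ]
panTR [ 0.6277 -0.3516  0.128 ]
panBL [ 0.6158 -0.2606  0.128 ]
panBR [ 0.6204 -0.3506  0.128 ]
panfootL [ 0.6155 -0.2563  0.03  ]
panfootR [ 0.6184 -0.3519  0.03  ]
box [0.7849 0.0397 0.055 ]
box [ 0.7578 -0.1039  0.055 ]
box [ 0.6399 -0.0811  0.055 ]
box [0.6688 0.065  0.055 ]
side follower [ 0.4986 -0.3064  0.024 ]
side spool [ 0.3843 -0.3025  0.038 ]
side panTL [ 0.6263 -0.264   0.128 ]
side panTR [ 0.6231 -0.3529  0.128 ]
```

View pics/z_side_140.png

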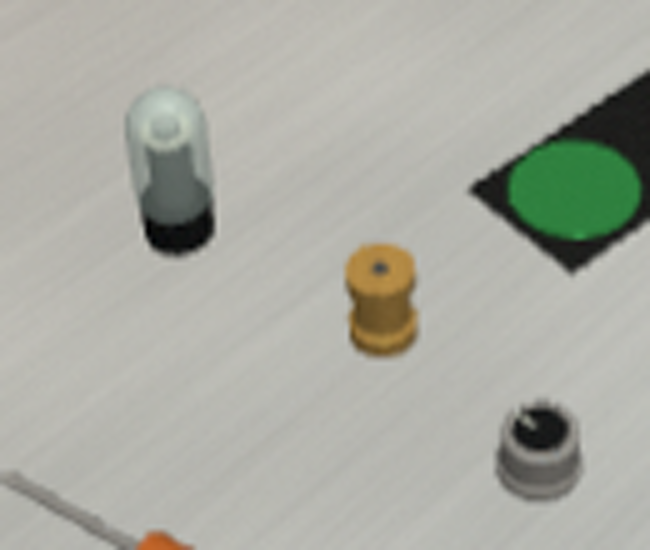

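```bash
cat > st.py <<'E'
from h import *
def st():
    s=robot.read_state();R=Ro.from_rotvec(s['orientation']).as_matrix()
    print('t %.2f'%s['t'],'tcp',np.round(s['tool_pos'],4),'x',np.round(R[:,0],3),'yawY',round(np.degrees(np.arctan2(R[1,1],R[0,1])),1),'q',np.round(s['q'],2),'op %.4f'%s['opening'],'F',np.round(s['force'],1))
    return s
def go(x,y,z):
    s=st();d=np.array([x,y,z])-s['tool_pos'];print('delta mm',np.round(d*1000,1),'units',np.round(d/.03,2))
if __name__=='__main__':st()
E
python3 - <<'E'
from st import *
go(.4976,.281,.2)
E
```

```text
t 1.25 tcp [ 0.238  -0.5508  0.2187] x [ 0. -0. -1.] yawY -66.6 q [-1.25  0.13  1.49 -0.    1.52 -0.09] op 0.0928 F [-0.2  0.4  0. ]
delta mm [259.6 831.8 -18.7] units [ 8.65 27.73 -0.62]
```

Call:
play_rows(
  plan=[
    {"slide": [0.3, 0.98, 0], "roll": -0.15, "fingers": 1},
    {"slide": [0.3, 0.98, 0], "roll": -0.15},
    {"slide": [0.3, 0.98, 0], "roll": -0.15},
    {"slide": [0.3, 0.98, 0], "roll": -0.15},
    {"slide": [0.3, 0.98, 0], "roll": -0.15},
    {"slide": [0.3, 0.98, 0], "roll": -0.15},
    {"slide": [0.3, 0.98, 0], "roll": -0.15},
    {"slide": [0.3, 0.98, 0], "roll": -0.15},
    {"slide": [0.3, 0.98, 0], "roll": -0.15},
    {"slide": [0.3, 0.98, 0], "roll": -0.15},
    {"slide": [0.3, 0.98, 0], "roll": -0.15},
    {"slide": [0.3, 0.98, 0], "roll": -0.15},
    {"slide": [0.3, 0.98, 0], "roll": -0.15},
    {"slide": [0.3, 0.98, 0], "roll": -0.15},
    {"slide": [0.3, 0.98, 0], "roll": -0.15},
    {"slide": [0.3, 0.98, 0], "roll": -0.15},
    {"slide": [0.3, 0.98, 0], "roll": -0.15},
    {"slide": [0.3, 0.98, 0], "roll": -0.15},
    {"slide": [0.3, 0.98, 0], "roll": -0.15},
    {"slide": [0.3, 0.98, 0], "roll": -0.08},
  ],
)

```text
$.plan[1]: bad value
```

```bash
python3 - <<'E'
from st import *
go(.4976,.281,.2)
E
```

```text
t 1.25 tcp [ 0.238  -0.5508  0.2187] x [ 0. -0. -1.] yawY -66.6 q [-1.25  0.13  1.49 -0.    1.52 -0.09] op 0.0928 F [-0.2  0.4  0. ]
delta mm [259.6 831.8 -18.7] units [ 8.65 27.73 -0.62]
```

Call:
play_rows(
  plan=[
    {"slide": [0.3, 0.98, 0], "roll": -0.15, "fingers": 1},
    {"slide": [0.3, 0.98, 0], "roll": -0.15, "fingers": 1},
    {"slide": [0.3, 0.98, 0], "roll": -0.15, "fingers": 1},
    {"slide": [0.3, 0.98, 0], "roll": -0.15, "fingers": 1},
    {"slide": [0.3, 0.98, 0], "roll": -0.15, "fingers": 1},
    {"slide": [0.3, 0.98, 0], "roll": -0.15, "fingers": 1},
    {"slide": [0.3, 0.98, 0], "roll": -0.15, "fingers": 1},
    {"slide": [0.3, 0.98, 0], "roll": -0.15, "fingers": 1},
    {"slide": [0.3, 0.98, 0], "roll": -0.15, "fingers": 1},
    {"slide": [0.3, 0.98, 0], "roll": -0.15, "fingers": 1},
    {"slide": [0.3, 0.98, 0], "roll": -0.15, "fingers": 1},
    {"slide": [0.3, 0.98, 0], "roll": -0.15, "fingers": 1},
    {"slide": [0.3, 0.98, 0], "roll": -0.15, "fingers": 1},
    {"slide": [0.3, 0.98, 0], "roll": -0.15, "fingers": 1},
    {"slide": [0.3, 0.98, 0], "roll": -0.15, "fingers": 1},
    {"slide": [0.3, 0.98, 0], "roll": -0.15, "fingers": 1},
    {"slide": [0.3, 0.98, 0], "roll": -0.15, "fingers": 1},
    {"slide": [0.3, 0.98, 0], "roll": -0.15, "fingers": 1},
    {"slide": [0.3, 0.98, 0], "roll": -0.15, "fingers": 1},
    {"slide": [0.3, 0.98, 0], "roll": -0.08, "fingers": 1},
  ],
)

```text
t: 3.75
tool_pos: [0.4182, 0.0382, 0.2188]
orientation: [-2.221, 0.002, 2.22]
force: [0.8, -0.9, 0.4]
opening: 0.0927
```

```bash
python3 - <<'E'
from st import *
go(.4976,.281,.2)
E
```

```text
t 3.75 tcp [0.4182 0.0382 0.2188] x [ 0.001 -0.    -1.   ] yawY -90.1 q [-0.03 -0.38  1.96 -0.    1.56  1.54] op 0.0927 F [ 0.8 -0.9  0.4]
delta mm [ 79.4 242.8 -18.8] units [ 2.65  8.09 -0.63]
```

Call:
play_rows(
  plan=[
    {"slide": [0.3, 0.9, -0.2], "roll": 0, "fingers": 1},
    {"slide": [0.3, 0.9, -0.2], "roll": 0, "fingers": 1},
    {"slide": [0.3, 0.9, -0.2], "roll": 0, "fingers": 1},
    {"slide": [0.3, 0.9, -0.2], "roll": 0, "fingers": 1},
    {"slide": [0.3, 0.9, -0.2], "roll": 0, "fingers": 1},
    {"slide": [0.3, 0.9, -0.2], "roll": 0, "fingers": 1},
    {"slide": [0.3, 0.9, -0.2], "roll": 0, "fingers": 1},
    {"slide": [0.3, 0.9, -0.2], "roll": 0, "fingers": 1},
    {"slide": [0.25, 0.9, -0.2], "roll": 0, "fingers": 1},
    {"slide": [0, 0, 0], "roll": 0, "fingers": 1},
  ],
)

```text
t: 5.0
tool_pos: [0.4971, 0.2814, 0.1639]
orientation: [2.22, 0.0, -2.222]
force: [-0.4, 0.0, 0.0]
opening: 0.0933
```

```bash
python3 - <<'E'
from st import *
go(.4976,.281,.006)
C=cal('wrist')
im=robot.read_camera('wrist');cv2.imwrite('pics/w1.png',im[:,:,::-1])
print(proj('wrist',[[.4976,.281,.046],[.386,.2905,.028],[.6169,.2989,.094]],C))
E
```

```text
t 5.00 tcp [0.4971 0.2814 0.1639] x [-0.001 -0.    -1.   ] yawY -90.0 q [0.43 0.09 1.64 0.   1.42 2.  ] op 0.0933 F [-0.4  0.   0. ]
delta mm [   0.5   -0.4 -157.9] units [ 0.02 -0.01 -5.26]
[[263.2458761  185.48284467]
 [255.07741071 272.85855682]
 [240.15363666  48.10378228]]
```

View pics/w1.png

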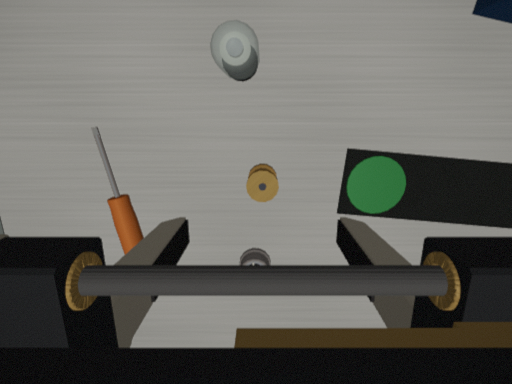

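Call:
play_rows(
  plan=[
    {"slide": [0, 0, -0.87], "roll": 0, "fingers": 1},
    {"slide": [0, 0, -0.87], "roll": 0, "fingers": 1},
    {"slide": [0, 0, -0.87], "roll": 0, "fingers": 1},
    {"slide": [0, 0, -0.87], "roll": 0, "fingers": 1},
    {"slide": [0, 0, -0.87], "roll": 0, "fingers": 1},
    {"slide": [0, 0, -0.87], "roll": 0, "fingers": 1},
    {"slide": [0, 0, 0], "roll": 0, "fingers": 0.2},
    {"slide": [0, 0, 0], "roll": 0, "fingers": -1},
    {"slide": [0, 0, 0], "roll": 0, "fingers": -1},
    {"slide": [0, 0, 0], "roll": 0, "fingers": -1},
    {"slide": [0, 0, 0], "roll": 0, "fingers": -1},
    {"slide": [0, 0, 0], "roll": 0, "fingers": -1},
  ],
  squeeze=15,
)

```text
t: 6.55
tool_pos: [0.4975, 0.2803, 0.0082]
orientation: [-2.221, 0.001, 2.221]
force: [0.4, 0.1, -0.2]
opening: 0.0376
```

```bash
python3 - <<'E'
from st import *
im=cv2.imread('pics/w1.png');hsv=cv2.cvtColor(im,cv2.COLOR_BGR2HSV)
m=cv2.inRange(hsv,(45,120,50),(80,255,255));print(cv2.connectedComponentsWithStats(m)[2:])
go(.489,.147,.014)
E
```

```text
(array([[     0,      0,    512,    384, 193880],
       [   346,    156,     60,     58,   2728]], dtype=int32), array([[253.80681349, 191.60166598],
       [375.83541056, 184.27456012]]))
t 6.55 tcp [0.4975 0.2803 0.0082] x [ 0.  0. -1.] yawY -90.1 q [ 0.42  0.25  1.75 -0.    1.13  2.  ] op 0.0376 F [ 0.4  0.1 -0.2]
delta mm [  -8.5 -133.3    5.8] units [-0.28 -4.44  0.19]
```

Call:
play_rows(
  plan=[
    {"slide": [0, 0, 0], "roll": 0, "fingers": -1},
    {"slide": [0, 0, 0], "roll": 0, "fingers": -1},
    {"slide": [0, 0, 0.5], "roll": 0, "fingers": -1},
    {"slide": [0, 0, 0.8], "roll": 0, "fingers": -1},
  ],
  squeeze=15,
)

```text
t: 7.05
tool_pos: [0.4965, 0.2796, 0.0469]
orientation: [-2.219, 0.003, 2.224]
force: [0.6, -0.8, -2.0]
opening: 0.0332
```

```bash
python3 - <<'E'
from st import *
c=robot.get_calibration('wrist')
T=np.eye(4);T[:3,:3]=Ro.from_rotvec([2.22,0,-2.222]).as_matrix();T[:3,3]=[.4971,.2814,.1639]
W=np.linalg.inv(T@c['T_tool_cam']);C=cal('wrist')[:2]+(W[:3,:3],W[:3,3])
print(onz('wrist',(375.8,184.3),.006,C),onz('wrist',(263,187),.046,C),onz('wrist',(235,47),.094,C))
go(.489,.147,.014)
E
```

```text
[0.48930681 0.14858821 0.006     ] [0.49599449 0.28121871 0.046     ] [0.61768093 0.30277366 0.094     ]
t 7.05 tcp [0.4965 0.2796 0.0469] x [-0.002 -0.001 -1.   ] yawY -90.1 q [ 0.42  0.2   1.74 -0.    1.21  2.  ] op 0.0332 F [ 0.6 -0.8 -2. ]
delta mm [  -7.5 -132.6  -32.9] units [-0.25 -4.42 -1.1 ]
```

Call:
play_rows(
  plan=[
    {"slide": [-0.05, -0.88, 0], "roll": 0, "fingers": -1},
    {"slide": [-0.05, -0.88, 0], "roll": 0, "fingers": -1},
    {"slide": [-0.05, -0.88, 0], "roll": 0, "fingers": -1},
    {"slide": [-0.05, -0.88, 0], "roll": 0, "fingers": -1},
    {"slide": [-0.02, -0.88, 0], "roll": 0, "fingers": -1},
    {"slide": [0, 0, 0], "roll": 0, "fingers": -1},
    {"slide": [0, 0, -0.5], "roll": 0, "fingers": -1},
    {"slide": [0, 0, -0.3], "roll": 0, "fingers": -1},
    {"slide": [0, 0, -0.1], "roll": 0, "fingers": -1},
    {"slide": [0, 0, 0], "roll": 0, "fingers": -1},
  ],
)

```text
t: 8.3
tool_pos: [0.4904, 0.1485, 0.0194]
orientation: [-2.22, 0.001, 2.223]
force: [0.5, 0.3, -1.1]
opening: 0.0332
```

```bash
python3 - <<'E'
from st import *
go(.489,.147,.0142)
E
```

```text
t 8.30 tcp [0.4904 0.1485 0.0194] x [-0.001 -0.    -1.   ] yawY -90.0 q [0.19 0.09 1.91 0.   1.14 1.77] op 0.0332 F [ 0.5  0.3 -1.1]
delta mm [-1.4 -1.5 -5.2] units [-0.05 -0.05 -0.17]
```

Call:
play_rows(
  plan=[
    {"slide": [-0.03, -0.03, -0.1], "roll": 0, "fingers": -1},
    {"slide": [0, 0, -0.06], "roll": 0, "fingers": -1},
    {"slide": [0, 0, 0], "roll": 0, "fingers": -1},
    {"slide": [0, 0, 0], "roll": 0, "fingers": -0.1},
    {"slide": [0, 0, 0], "roll": 0, "fingers": 0.2},
    {"slide": [0, 0, 0], "roll": 0, "fingers": 0.2},
    {"slide": [0, 0, 0], "roll": 0, "fingers": 0.5},
    {"slide": [0, 0, 0.5], "roll": 0, "fingers": 0.5},
    {"slide": [0, 0, 1], "roll": 0, "fingers": 1},
    {"slide": [0, 0, 1], "roll": 0, "fingers": 1},
    {"slide": [0, 0, 1], "roll": 0, "fingers": 1},
    {"slide": [-0.5, 0.7, 0.5], "roll": 0, "fingers": 1},
    {"slide": [-0.5, 0.7, 0], "roll": 0, "fingers": 1},
    {"slide": [-0.5, 0.7, 0], "roll": 0, "fingers": 1},
    {"slide": [-0.5, 0.7, 0], "roll": 0, "fingers": 1},
    {"slide": [-0.5, 0.7, 0], "roll": 0, "fingers": 1},
    {"slide": [-0.5, 0.7, 0], "roll": 0, "fingers": 1},
    {"slide": [-0.4, 0.5, 0], "roll": 0, "fingers": 1},
    {"slide": [0, 0, 0], "roll": 0, "fingers": 1},
  ],
)

```text
t: 10.68
tool_pos: [0.3876, 0.2892, 0.1363]
orientation: [-2.222, -0.002, 2.22]
force: [-0.8, -0.1, 0.6]
opening: 0.093
```

```bash
python3 - <<'E'
from st import *
go(.386,.2905,.010)
C=cal('wrist')
im=robot.read_camera('wrist');cv2.imwrite('pics/w2.png',im[:,:,::-1])
print(proj('wrist',[[.386,.2905,.028],[.489,.147,.052],[.489,.147,.006]],C))
im=robot.read_camera('top');cv2.imwrite('pics/t2.png',cv2.resize(im[140:260,160:340,::-1],None,fx=4,fy=4,interpolation=cv2.INTER_CUBIC))
E
```

```text
t 10.68 tcp [0.3876 0.2892 0.1363] x [ 0.001  0.001 -1.   ] yawY -90.0 q [ 0.53 -0.14  1.91  0.    1.37  2.1 ] op 0.0930 F [-0.8 -0.1  0.6]
delta mm [  -1.6    1.3 -126.3] units [-0.05  0.04 -4.21]
[[261.64715445 190.00562863]
 [435.14827421  76.93074622]
 [407.61460555  83.19699154]]
```

View pics/w2.png

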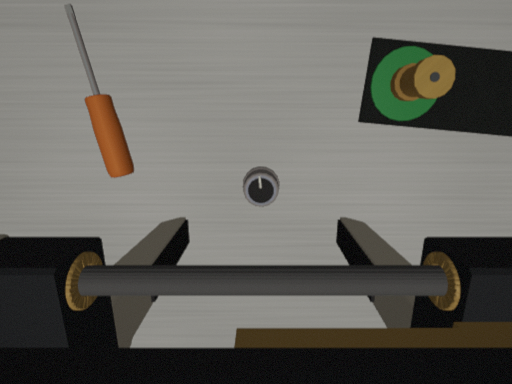

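View pics/t2.png

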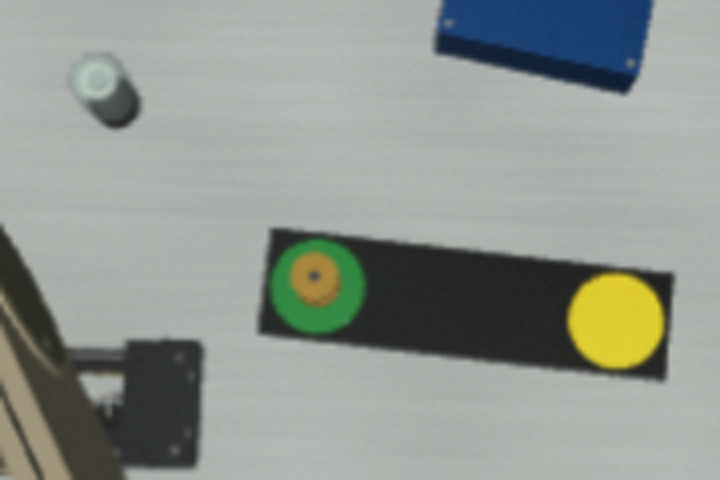

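Call:
play_rows(
  plan=[
    {"slide": [-0.05, 0.04, -0.84], "roll": 0, "fingers": 1},
    {"slide": [0, 0, -0.84], "roll": 0, "fingers": 1},
    {"slide": [0, 0, -0.84], "roll": 0, "fingers": 1},
    {"slide": [0, 0, -0.84], "roll": 0, "fingers": 1},
    {"slide": [0, 0, -0.84], "roll": 0, "fingers": 0.5},
    {"slide": [0, 0, 0], "roll": 0, "fingers": 0.2},
    {"slide": [0, 0, 0], "roll": 0, "fingers": -1},
    {"slide": [0, 0, 0], "roll": 0, "fingers": -1},
    {"slide": [0, 0, 0], "roll": 0, "fingers": -1},
    {"slide": [0, 0, 0], "roll": 0, "fingers": -1},
    {"slide": [0, 0, 0], "roll": 0, "fingers": -1},
    {"slide": [0, 0, 0], "roll": 0, "fingers": -1},
  ],
  squeeze=12,
)

```text
t: 12.28
tool_pos: [0.3868, 0.2897, 0.0097]
orientation: [-2.221, 0.001, 2.22]
force: [-0.1, 0.4, 5.3]
opening: 0.0354
```

```bash
python3 - <<'E'
from st import *
go(.479,.037,.1)
E
```

```text
t 12.28 tcp [0.3868 0.2897 0.0097] x [ 0.001  0.    -1.   ] yawY -90.1 q [0.54 0.03 2.   0.   1.11 2.11] op 0.0354 F [-0.1  0.4  5.3]
delta mm [  92.2 -252.7   90.3] units [ 3.07 -8.42  3.01]
```

Call:
play_rows(
  plan=[
    {"slide": [0, 0, 0.6], "roll": 0, "fingers": -1},
    {"slide": [0, 0, 1], "roll": 0, "fingers": -1},
    {"slide": [0, 0, 1], "roll": 0, "fingers": -1},
    {"slide": [0.31, -0.84, 0.4], "roll": 0, "fingers": -1},
    {"slide": [0.31, -0.84, 0], "roll": 0, "fingers": -1},
    {"slide": [0.31, -0.84, 0], "roll": 0, "fingers": -1},
    {"slide": [0.31, -0.84, 0], "roll": 0, "fingers": -1},
    {"slide": [0.31, -0.84, 0], "roll": 0, "fingers": -1},
    {"slide": [0.31, -0.84, 0], "roll": 0, "fingers": -1},
    {"slide": [0.31, -0.84, 0], "roll": 0, "fingers": -1},
    {"slide": [0.31, -0.84, 0], "roll": 0, "fingers": -1},
    {"slide": [0.31, -0.84, 0], "roll": 0, "fingers": -1},
    {"slide": [0.28, -0.86, 0], "roll": 0, "fingers": -1},
    {"slide": [0, 0, -0.5], "roll": 0, "fingers": -1},
    {"slide": [0, 0, -1], "roll": 0, "fingers": -1},
    {"slide": [0, 0, -0.8], "roll": 0, "fingers": -1},
    {"slide": [0, 0, -0.3], "roll": 0, "fingers": -1},
    {"slide": [0, 0, 0], "roll": 0, "fingers": -1},
  ],
)

```text
t: 14.52
tool_pos: [0.4776, 0.0374, 0.0204]
orientation: [-2.219, 0.001, 2.223]
force: [-0.8, -0.3, -0.9]
opening: 0.0353
```

```bash
python3 - <<'E'
from st import *
go(.479,.037,.0135)
E
```

```text
t 14.53 tcp [0.4776 0.0374 0.0204] x [-0.002  0.    -1.   ] yawY -90.0 q [-0.03  0.    2.    0.    1.14  1.54] op 0.0353 F [-0.8 -0.3 -0.9]
delta mm [ 1.4 -0.4 -6.9] units [ 0.05 -0.01 -0.23]
```

Lower, release, lift, then head for the follower at (0.498, -0.304).

Call:
play_rows(
  plan=[
    {"slide": [0.03, 0, -0.12], "roll": 0, "fingers": -1},
    {"slide": [0, 0, -0.1], "roll": 0, "fingers": -1},
    {"slide": [0, 0, 0], "roll": 0, "fingers": -1},
    {"slide": [0, 0, 0], "roll": 0, "fingers": -0.1},
    {"slide": [0, 0, 0], "roll": 0, "fingers": 0.1},
    {"slide": [0, 0, 0], "roll": 0, "fingers": 0.2},
    {"slide": [0, 0, 0.5], "roll": 0, "fingers": 0.2},
    {"slide": [0, 0, 1], "roll": 0, "fingers": 0.2},
    {"slide": [0, 0, 1], "roll": 0, "fingers": 0.5},
    {"slide": [0, -0.5, 1], "roll": 0, "fingers": 1},
    {"slide": [0.06, -1, 0.3], "roll": 0, "fingers": 1},
    {"slide": [0.06, -1, 0], "roll": 0, "fingers": 1},
    {"slide": [0.06, -1, 0], "roll": 0, "fingers": 1},
    {"slide": [0.06, -1, 0], "roll": 0, "fingers": 1},
    {"slide": [0.06, -1, 0], "roll": 0, "fingers": 1},
    {"slide": [0.06, -1, 0], "roll": 0, "fingers": 1},
    {"slide": [0.06, -1, 0], "roll": 0, "fingers": 1},
    {"slide": [0.06, -1, 0], "roll": 0, "fingers": 1},
    {"slide": [0.06, -1, 0], "roll": 0, "fingers": 1},
    {"slide": [0.06, -1, 0], "roll": 0, "fingers": 1},
  ],
)

```text
t: 17.02
tool_pos: [0.4977, -0.2793, 0.13]
orientation: [-2.222, 0.002, 2.22]
force: [-0.7, 0.1, -0.9]
opening: 0.0931
```

Call:
play_rows(
  plan=[
    {"slide": [0.05, -0.8, 0], "roll": 0, "fingers": 1},
    {"slide": [0, 0, 0], "roll": 0, "fingers": 1},
  ],
)

```text
t: 17.27
tool_pos: [0.499, -0.3036, 0.1297]
orientation: [-2.221, 0.005, 2.219]
force: [0.1, 0.6, 0.3]
opening: 0.093
```

```bash
python3 - <<'E'
from st import *
go(.4978,-.304,.006)
C=cal('wrist')
im=robot.read_camera('wrist');cv2.imwrite('pics/w3.png',im[:,:,::-1])
print(proj('wrist',[[.4978,-.304,.024],[.386,-.30,.038]],C))
im=robot.read_camera('top');cv2.imwrite('pics/t3.png',cv2.resize(im[140:260,160:340,::-1],None,fx=4,fy=4,interpolation=cv2.INTER_CUBIC))
E
```

```text
t 17.27 tcp [ 0.499  -0.3036  0.1297] x [ 0.001 -0.001 -1.   ] yawY -90.2 q [-0.63  0.14  1.64 -0.    1.36  0.94] op 0.0930 F [0.1 0.6 0.3]
delta mm [  -1.2   -0.4 -123.7] units [-0.04 -0.01 -4.12]
[[263.19218101 190.2436725 ]
 [259.65224055 297.45340807]]
```

View pics/w3.png

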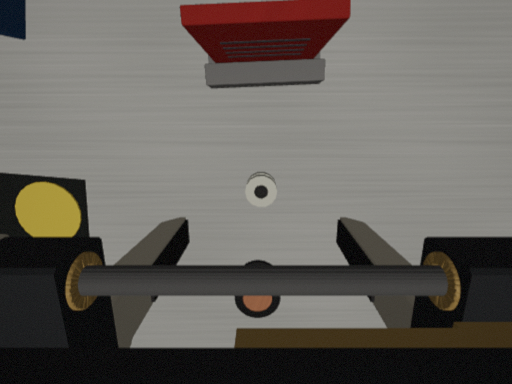

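View pics/t3.png

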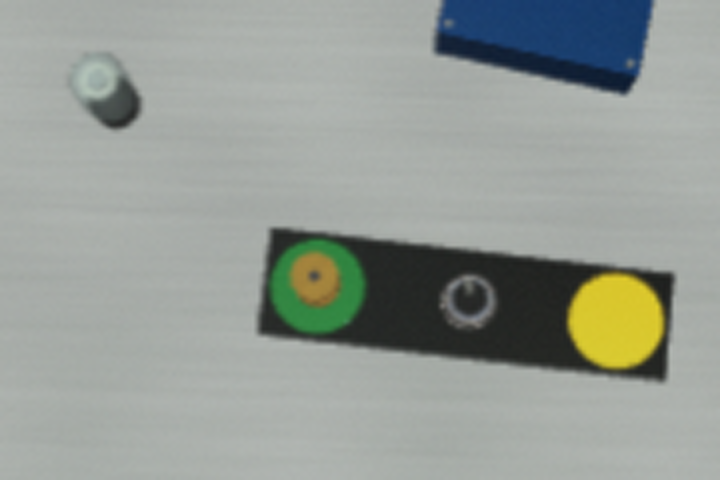

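Call:
play_rows(
  plan=[
    {"slide": [-0.05, 0, -0.82], "roll": 0, "fingers": 1},
    {"slide": [0, 0, -0.82], "roll": 0, "fingers": 1},
    {"slide": [0, 0, -0.82], "roll": 0, "fingers": 1},
    {"slide": [0, 0, -0.82], "roll": 0, "fingers": 1},
    {"slide": [0, 0, -0.82], "roll": 0, "fingers": 0.5},
    {"slide": [0, 0, 0], "roll": 0, "fingers": 0.2},
    {"slide": [0, 0, 0], "roll": 0, "fingers": -1},
    {"slide": [0, 0, 0], "roll": 0, "fingers": -1},
    {"slide": [0, 0, 0], "roll": 0, "fingers": -1},
    {"slide": [0, 0, 0], "roll": 0, "fingers": -1},
    {"slide": [0, 0, 0], "roll": 0, "fingers": -1},
    {"slide": [0, 0, 0], "roll": 0, "fingers": -1},
    {"slide": [0, 0, 0], "roll": 0, "fingers": -1},
  ],
  squeeze=8,
)

```text
t: 19.0
tool_pos: [0.4976, -0.3022, 0.0059]
orientation: [-2.221, 0.002, 2.221]
force: [-0.1, 0.3, 2.7]
opening: 0.0312
```

```bash
python3 - <<'E'
from st import *
go(.489,.147,.13)
E
```

```text
t 19.00 tcp [ 0.4976 -0.3022  0.0059] x [ 0. -0. -1.] yawY -90.1 q [-0.63  0.29  1.72 -0.    1.14  0.94] op 0.0312 F [-0.1  0.3  2.7]
delta mm [ -8.6 449.2 124.1] units [-0.29 14.97  4.14]
```

Call:
play_rows(
  plan=[
    {"slide": [0, 0, 0.6], "roll": 0, "fingers": -1},
    {"slide": [0, 0, 1], "roll": 0, "fingers": -1},
    {"slide": [0, 0, 1], "roll": 0, "fingers": -1},
    {"slide": [-0.02, 0.5, 0.6], "roll": 0, "fingers": -1},
    {"slide": [-0.02, 1, 0], "roll": 0, "fingers": -1},
    {"slide": [-0.02, 1, 0], "roll": 0, "fingers": -1},
    {"slide": [-0.02, 1, 0], "roll": 0, "fingers": -1},
    {"slide": [-0.02, 1, 0], "roll": 0, "fingers": -1},
    {"slide": [-0.02, 1, 0], "roll": 0, "fingers": -1},
    {"slide": [-0.02, 1, 0], "roll": 0, "fingers": -1},
    {"slide": [-0.02, 1, 0], "roll": 0, "fingers": -1},
    {"slide": [-0.02, 1, 0], "roll": 0, "fingers": -1},
    {"slide": [-0.02, 1, 0], "roll": 0, "fingers": -1},
    {"slide": [-0.02, 1, 0], "roll": 0, "fingers": -1},
    {"slide": [-0.02, 1, 0], "roll": 0, "fingers": -1},
    {"slide": [-0.02, 1, 0], "roll": 0, "fingers": -1},
    {"slide": [-0.02, 1, 0], "roll": 0, "fingers": -1},
    {"slide": [-0.02, 0.9, 0], "roll": 0, "fingers": -1},
    {"slide": [0, 0.5, 0], "roll": 0, "fingers": -1},
  ],
)

```text
t: 21.38
tool_pos: [0.4886, 0.1461, 0.1026]
orientation: [-2.222, -0.0, 2.22]
force: [0.8, 0.5, 0.2]
opening: 0.0316
```

Call:
play_rows(
  plan=[
    {"slide": [0, 0, -0.5], "roll": 0, "fingers": -1},
    {"slide": [0, 0, -0.5], "roll": 0, "fingers": -1},
    {"slide": [0, 0, 0], "roll": 0, "fingers": -1},
  ],
)

```text
t: 21.75
tool_pos: [0.4867, 0.1437, 0.0691]
orientation: [-2.216, 0.004, 2.226]
force: [-0.7, 0.2, 0.0]
opening: 0.0315
```

```bash
python3 - <<'E'
from st import *
go(.489,.147,.058)
C=cal('wrist')
im=robot.read_camera('wrist');cv2.imwrite('pics/w4.png',im[:,:,::-1])
s=robot.read_state()['tool_pos']
print(proj('wrist',[[.489,.147,.052],[s[0],s[1],s[2]+.018]],C))
im=robot.read_camera('side');cv2.imwrite('pics/s4.png',cv2.resize(im[150:270,200:350,::-1],None,fx=4,fy=4,interpolation=cv2.INTER_CUBIC))
E
```

```text
t 21.75 tcp [0.4867 0.1437 0.0691] x [-0.004 -0.001 -1.   ] yawY -90.1 q [ 0.19  0.01  1.89 -0.    1.24  1.76] op 0.0315 F [-0.7  0.2  0. ]
delta mm [  2.3   3.3 -11.1] units [ 0.08  0.11 -0.37]
[[258.25460138 217.8468035 ]
 [262.96461216 243.13352844]]
```

View pics/w4.png

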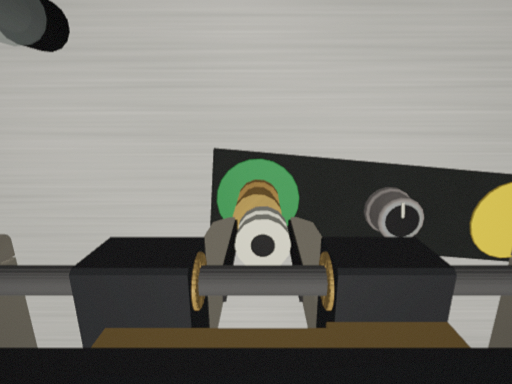

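View pics/s4.png

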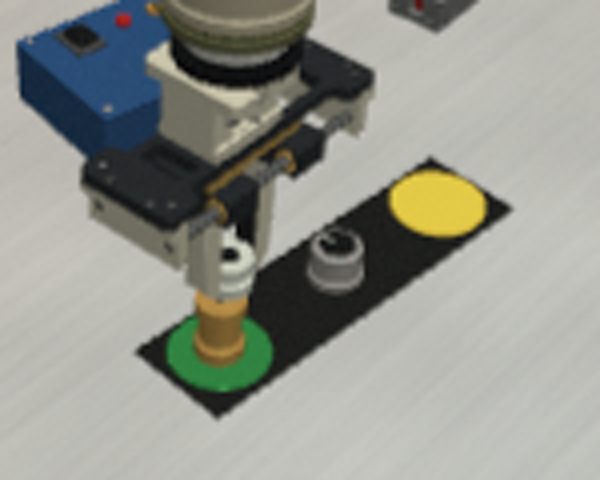

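Call:
play_rows(
  plan=[
    {"slide": [0.06, 0.1, 0], "roll": 0, "fingers": -1},
    {"slide": [0, 0, -0.2], "roll": 0, "fingers": -1},
    {"slide": [0, 0, 0], "roll": 0, "fingers": -1},
  ],
)

```text
t: 22.22
tool_pos: [0.49, 0.1478, 0.0652]
orientation: [-2.22, 0.002, 2.222]
force: [-0.7, -0.2, 0.5]
opening: 0.0315
```

```bash
python3 - <<'E'
from st import *
go(.489,.147,.058)
go(.489,.147,.058)
C=cal('wrist')
im=robot.read_camera('wrist');cv2.imwrite('pics/w5.png',cv2.resize(im[130:290,180:340,::-1],None,fx=3.5,fy=3.5,interpolation=cv2.INTER_CUBIC))
st()
E
```

```text
t 22.23 tcp [0.49   0.1478 0.0652] x [-0.001 -0.    -1.   ] yawY -90.1 q [ 0.19  0.02  1.89 -0.    1.23  1.76] op 0.0315 F [-0.7 -0.2  0.5]
delta mm [-1.  -0.8 -7.2] units [-0.03 -0.03 -0.24]
t 22.23 tcp [0.49   0.1478 0.0652] x [-0.001 -0.    -1.   ] yawY -90.1 q [ 0.19  0.02  1.89 -0.    1.23  1.76] op 0.0315 F [-0.7 -0.2  0.5]
delta mm [-1.  -0.8 -7.2] units [-0.03 -0.03 -0.24]
t 22.27 tcp [0.49   0.1479 0.0654] x [-0.001 -0.    -1.   ] yawY -90.1 q [ 0.19  0.02  1.89 -0.    1.23  1.76] op 0.0315 F [ 0.6  0.9 -0.4]
```

View pics/w5.png

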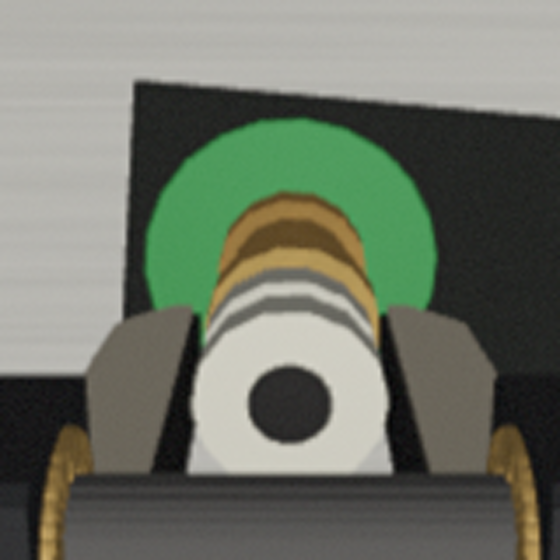

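Call:
play_rows(
  plan=[
    {"slide": [-0.02, 0, -0.15], "roll": 0, "fingers": -1},
    {"slide": [0, 0, -0.06], "roll": 0, "fingers": -1},
    {"slide": [0, 0, 0], "roll": 0, "fingers": -1},
  ],
)

```text
t: 22.65
tool_pos: [0.4894, 0.1478, 0.059]
orientation: [-2.22, 0.002, 2.222]
force: [0.1, -0.2, -0.7]
opening: 0.0315
```

```bash
python3 st.py
```

```text
t 22.65 tcp [0.4894 0.1478 0.059 ] x [-0.001 -0.    -1.   ] yawY -90.1 q [ 0.19  0.03  1.9  -0.    1.22  1.77] op 0.0315 F [ 0.1 -0.2 -0.7]
```

Call:
play_rows(
  plan=[
    {"slide": [0, 0, 0], "roll": 0, "fingers": -0.2},
    {"slide": [0, 0, 0], "roll": 0, "fingers": 0.1},
    {"slide": [0, 0, 0], "roll": 0, "fingers": 0.2},
    {"slide": [0, 0, 0], "roll": 0, "fingers": 0.3},
    {"slide": [0, 0, 0.5], "roll": 0, "fingers": 0.3},
    {"slide": [0, 0, 1], "roll": 0, "fingers": 0.5},
    {"slide": [0, 0, 1], "roll": 0, "fingers": 1},
    {"slide": [0.5, 0.6, 0.8], "roll": 0, "fingers": 1},
    {"slide": [0.7, 0.85, 0], "roll": 0, "fingers": 1},
    {"slide": [0.7, 0.85, 0], "roll": 0, "fingers": 1},
    {"slide": [0.7, 0.85, 0], "roll": 0, "fingers": 1},
    {"slide": [0.7, 0.85, 0], "roll": 0, "fingers": 1},
    {"slide": [0.7, 0.85, 0], "roll": 0, "fingers": 1},
    {"slide": [0.25, 0.3, 0], "roll": 0, "fingers": 1},
    {"slide": [0, 0, 0], "roll": 0, "fingers": 1},
  ],
)

```text
t: 24.52
tool_pos: [0.6172, 0.3025, 0.1587]
orientation: [-2.221, 0.001, 2.221]
force: [0.3, -0.2, -0.5]
opening: 0.0927
```

```bash
python3 - <<'E'
from st import *
go(.617,.302,.028)
C=cal('wrist')
im=robot.read_camera('wrist');cv2.imwrite('pics/w6.png',im[:,:,::-1])
print(proj('wrist',[[.617,.302,.094],[.617,.302,.024],[.617,.302,.0]],C))
im=robot.read_camera('side');cv2.imwrite('pics/s6.png',cv2.resize(im[150:270,140:340,::-1],None,fx=4,fy=4,interpolation=cv2.INTER_CUBIC))
im=robot.read_camera('top');cv2.imwrite('pics/t6.png',cv2.resize(im[140:260,160:340,::-1],None,fx=4,fy=4,interpolation=cv2.INTER_CUBIC))
E
```

```text
t 24.52 tcp [0.6172 0.3025 0.1587] x [ 0. -0. -1.] yawY -90.0 q [ 0.38  0.4   1.29 -0.    1.46  1.95] op 0.0927 F [ 0.3 -0.2 -0.5]
delta mm [  -0.2   -0.5 -130.7] units [-0.01 -0.02 -4.36]
[[263.57787891 201.29789877]
 [263.2943513  182.57312604]
 [263.22378002 177.91255651]]
```

View pics/w6.png

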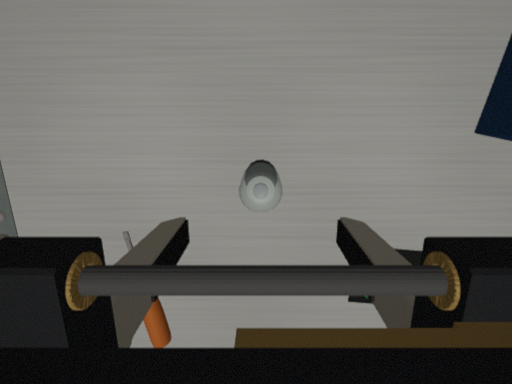

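View pics/s6.png

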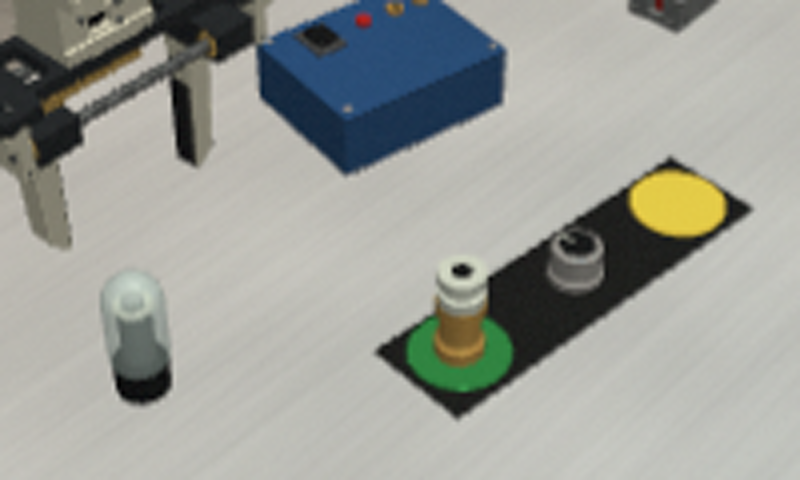

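View pics/t6.png

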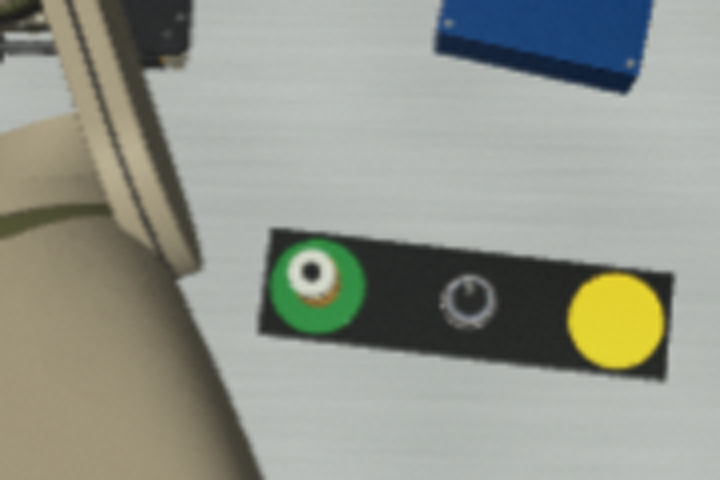

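```bash
python3 - <<'E'
from h import *
C=cal('wrist')
def draw(im,n,C,x,y,s,col):
    a=np.linspace(0,2*np.pi,60)
    for z,r in [(0,.018),(.024,.018),(.047,.02),(.07,.02)]:
        P=proj(n,np.c_[x+r*np.cos(a),y+r*np.sin(a),np.full(60,z)],C)
        cv2.polylines(im,[np.round((P-s[0]+.5)*s[1]).astype(int)],True,col,1)
im=cv2.imread('pics/w6.png')[130:250,200:330];im=cv2.resize(im,None,fx=5,fy=5,interpolation=cv2.INTER_CUBIC)
im2=cv2.imread('pics/top0.png')[140:190,160:220];im2=cv2.resize(im2,None,fx=8,fy=8,interpolation=cv2.INTER_CUBIC)
for x,y,c in [(.617,.302,(0,0,255))]:
    draw(im,'wrist',C,x,y,(np.array([200,130]),5),c); draw(im2,'top',cal('top'),x,y,(np.array([160,140]),8),c)
cv2.imwrite('pics/o1.png',im);cv2.imwrite('pics/o2.png',im2)
E
```

```text
(no output)
```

View pics/o1.png

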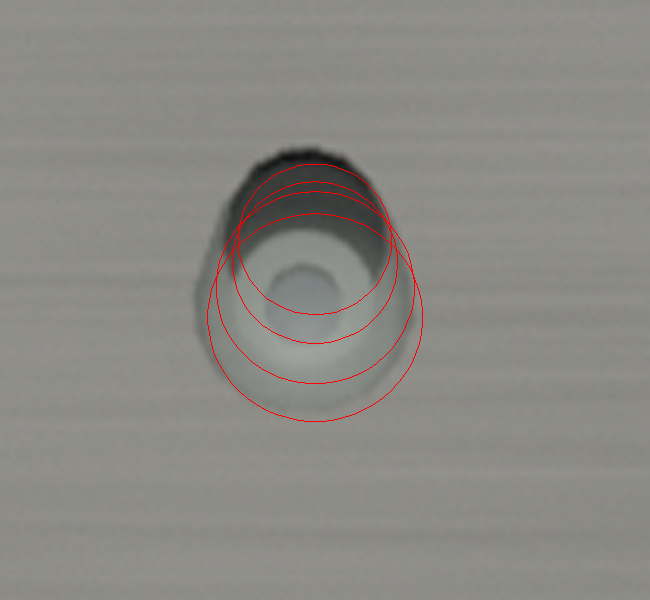

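View pics/o2.png

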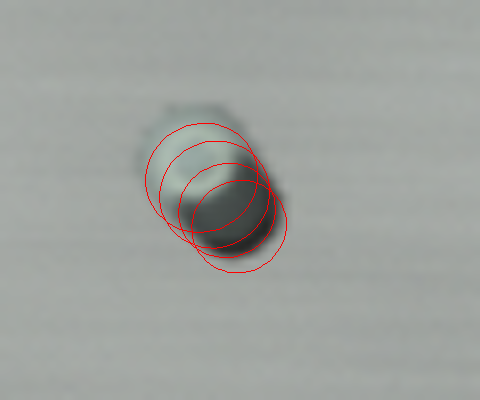

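Call:
play_rows(
  plan=[
    {"slide": [0.11, 0.06, -0.3], "roll": 0, "fingers": 1},
    {"slide": [0, 0, -0.8], "roll": 0, "fingers": 1},
    {"slide": [0, 0, -0.8], "roll": 0, "fingers": 1},
    {"slide": [0, 0, -0.8], "roll": 0, "fingers": 1},
    {"slide": [0, 0, -0.8], "roll": 0, "fingers": 1},
    {"slide": [0, 0, -0.8], "roll": 0, "fingers": 0.5},
    {"slide": [0, 0, 0], "roll": 0, "fingers": 0.2},
    {"slide": [0, 0, 0], "roll": 0, "fingers": 0},
    {"slide": [0, 0, 0], "roll": 0, "fingers": -1},
    {"slide": [0, 0, 0], "roll": 0, "fingers": -1},
    {"slide": [0, 0, 0], "roll": 0, "fingers": -1},
    {"slide": [0, 0, 0], "roll": 0, "fingers": -1},
    {"slide": [0, 0, 0], "roll": 0, "fingers": -1},
    {"slide": [0, 0, 0], "roll": 0, "fingers": -1},
  ],
  squeeze=8,
)

```text
t: 26.42
tool_pos: [0.6209, 0.3044, 0.0301]
orientation: [-2.222, 0.001, 2.219]
force: [-0.8, -0.2, 5.5]
opening: 0.04
```

```bash
python3 - <<'E'
from st import *
go(.469,-.0722,.14)
E
```

```text
t 26.43 tcp [0.6209 0.3044 0.0301] x [ 0.001  0.    -1.   ] yawY -90.1 q [0.38 0.52 1.37 0.   1.25 1.95] op 0.0400 F [-0.8 -0.2  5.5]
delta mm [-151.9 -376.6  109.9] units [ -5.06 -12.55   3.66]
```

Call:
play_rows(
  plan=[
    {"slide": [0, 0, 0.4], "roll": 0, "fingers": -1},
    {"slide": [0, 0, 0.8], "roll": 0, "fingers": -1},
    {"slide": [0, 0, 0.8], "roll": 0, "fingers": -1},
    {"slide": [0, 0, 0.8], "roll": 0, "fingers": -1},
    {"slide": [-0.2, -0.5, 0.6], "roll": 0, "fingers": -1},
    {"slide": [-0.37, -0.92, 0.2], "roll": 0, "fingers": -1},
    {"slide": [-0.37, -0.92, 0], "roll": 0, "fingers": -1},
    {"slide": [-0.37, -0.92, 0], "roll": 0, "fingers": -1},
    {"slide": [-0.37, -0.92, 0], "roll": 0, "fingers": -1},
    {"slide": [-0.37, -0.92, 0], "roll": 0, "fingers": -1},
    {"slide": [-0.37, -0.92, 0], "roll": 0, "fingers": -1},
    {"slide": [-0.37, -0.92, 0], "roll": 0, "fingers": -1},
    {"slide": [-0.37, -0.92, 0], "roll": 0, "fingers": -1},
    {"slide": [-0.37, -0.92, 0], "roll": 0, "fingers": -1},
    {"slide": [-0.37, -0.92, 0], "roll": 0, "fingers": -1},
    {"slide": [-0.37, -0.92, 0], "roll": 0, "fingers": -1},
    {"slide": [-0.37, -0.92, 0], "roll": 0, "fingers": -1},
    {"slide": [-0.37, -0.92, 0], "roll": 0, "fingers": -1},
    {"slide": [-0.05, -0.1, 0], "roll": 0, "fingers": -1},
    {"slide": [0, 0, 0], "roll": 0, "fingers": -1},
  ],
)

```text
t: 28.92
tool_pos: [0.4687, -0.0724, 0.1376]
orientation: [-2.221, 0.002, 2.22]
force: [-0.6, 0.6, -1.0]
opening: 0.0398
```

```bash
python3 - <<'E'
from st import *
go(.469,-.0722,.0365)
im=robot.read_camera('side');cv2.imwrite('pics/s7.png',cv2.resize(im[80:270,200:400,::-1],None,fx=3,fy=3,interpolation=cv2.INTER_CUBIC))
E
```

```text
t 28.93 tcp [ 0.4687 -0.0724  0.1376] x [ 0.  0. -1.] yawY -90.1 q [-0.26 -0.16  1.93  0.    1.38  1.31] op 0.0398 F [-0.6  0.6 -1. ]
delta mm [   0.3    0.2 -101.1] units [ 0.01  0.01 -3.37]
```

View pics/s7.png

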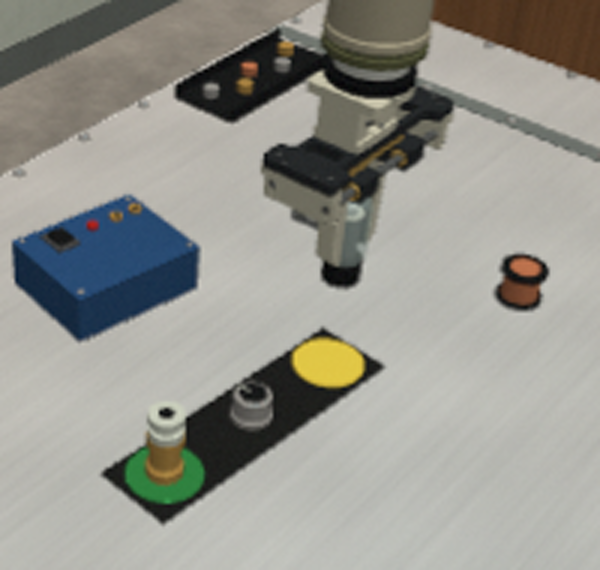

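Call:
play_rows(
  plan=[
    {"slide": [0, 0, -0.5], "roll": 0, "fingers": -1},
    {"slide": [0, 0, -0.9], "roll": 0, "fingers": -1},
    {"slide": [0, 0, -0.9], "roll": 0, "fingers": -1},
    {"slide": [0, 0, -0.6], "roll": 0, "fingers": -1},
    {"slide": [0, 0, -0.25], "roll": 0, "fingers": -1},
    {"slide": [0, 0, 0], "roll": 0, "fingers": -1},
  ],
)

```text
t: 29.72
tool_pos: [0.4685, -0.0724, 0.0425]
orientation: [-2.22, 0.001, 2.222]
force: [0.7, -0.1, -0.9]
opening: 0.0397
```

```bash
python3 - <<'E'
from st import *
go(.469,-.0722,.0365)
im=robot.read_camera('side');cv2.imwrite('pics/s8.png',cv2.resize(im[140:260,230:370,::-1],None,fx=5,fy=5,interpolation=cv2.INTER_CUBIC))
E
```

```text
t 29.73 tcp [ 0.4685 -0.0724  0.0425] x [-0.001  0.    -1.   ] yawY -90.1 q [-0.26 -0.05  2.01  0.    1.18  1.31] op 0.0397 F [ 0.7 -0.1 -0.9]
delta mm [ 0.5  0.2 -6. ] units [ 0.02  0.01 -0.2 ]
```

View pics/s8.png

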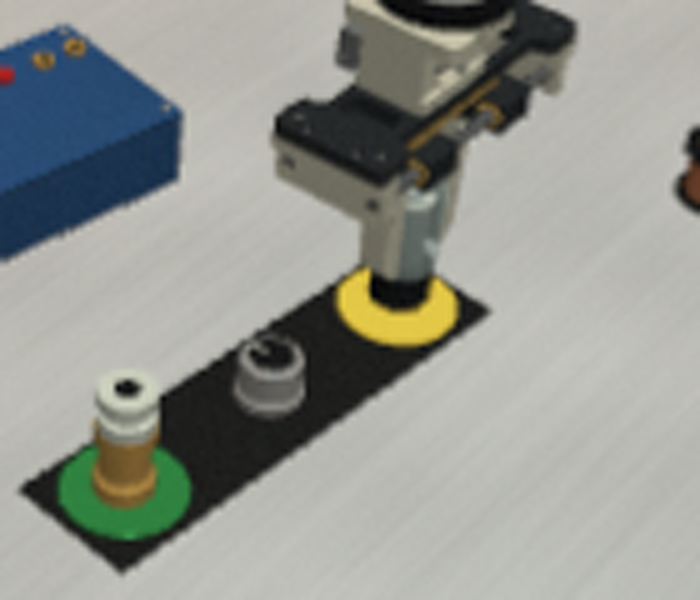

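Call:
play_rows(
  plan=[
    {"slide": [0, 0, -0.12], "roll": 0, "fingers": -1},
    {"slide": [0, 0, -0.06], "roll": 0, "fingers": -1},
    {"slide": [0, 0, 0], "roll": 0, "fingers": -1},
    {"slide": [0, 0, 0], "roll": 0, "fingers": 0},
    {"slide": [0, 0, 0], "roll": 0, "fingers": 0.2},
    {"slide": [0, 0, 0], "roll": 0, "fingers": 0.3},
    {"slide": [0, 0, 0], "roll": 0, "fingers": 0.3},
    {"slide": [0, 0, 0.5], "roll": 0, "fingers": 0.3},
    {"slide": [0, 0, 1], "roll": 0, "fingers": 0.3},
    {"slide": [0, 0, 1], "roll": 0, "fingers": 0.3},
    {"slide": [0, 0, 1], "roll": 0, "fingers": 0.5},
    {"slide": [0, 0, 1], "roll": 0, "fingers": 0.5},
  ],
)

```text
t: 31.28
tool_pos: [0.4688, -0.0726, 0.1747]
orientation: [-2.222, 0.002, 2.22]
force: [0.1, 0.2, -0.6]
opening: 0.0694
```

Call:
play_rows(
  plan=[
    {"slide": [0.42, -0.65, 0], "roll": 0.96, "fingers": 0.3},
    {"slide": [0.42, -0.65, 0], "roll": 0.96, "fingers": 0.3},
    {"slide": [0.42, -0.65, 0], "roll": 0.96, "fingers": 0.3},
    {"slide": [0.42, -0.65, 0], "roll": 0.96, "fingers": 0.3},
    {"slide": [0.42, -0.65, 0], "roll": 0.96, "fingers": 0.3},
    {"slide": [0.42, -0.65, 0], "roll": 0.96, "fingers": 0.3},
    {"slide": [0.42, -0.65, 0], "roll": 0.96, "fingers": 0.3},
    {"slide": [0.42, -0.65, 0], "roll": 0.96, "fingers": 0.3},
    {"slide": [0.42, -0.65, 0], "roll": 0.96, "fingers": 0.3},
    {"slide": [0.42, -0.65, 0], "roll": 0.96, "fingers": 0.3},
    {"slide": [0.42, -0.65, 0], "roll": 0.96, "fingers": 0.3},
    {"slide": [0.42, -0.65, 0], "roll": 0.96, "fingers": 0.3},
    {"slide": [0, 0, 0], "roll": 0, "fingers": 0.3},
    {"slide": [0, 0, 0], "roll": 0, "fingers": 0.3},
  ],
)

```text
t: 33.02
tool_pos: [0.6197, -0.3061, 0.1729]
orientation: [1.185, 1.225, -1.184]
force: [0.7, 0.5, -0.7]
opening: 0.0603
```

```bash
python3 - <<'E'
from st import *
go(.622,-.306,.098)
C=cal('wrist')
im=robot.read_camera('wrist');cv2.imwrite('pics/w9.png',im[:,:,::-1])
print(proj('wrist',[[.622,-.306,.128],[.622,-.261,.128],[.622,-.351,.128]],C))
im=robot.read_camera('side');cv2.imwrite('pics/s9.png',cv2.resize(im[140:260,200:360,::-1],None,fx=5,fy=5,interpolation=cv2.INTER_CUBIC))
im=robot.read_camera('top');cv2.imwrite('pics/t9.png',cv2.resize(im[140:260,220:410,::-1],None,fx=4,fy=4,interpolation=cv2.INTER_CUBIC))
E
```

```text
t 33.02 tcp [ 0.6197 -0.3061  0.1729] x [ 0.  0. -1.] yawY 1.9 q [-0.53  0.4   1.26  0.    1.49 -0.57] op 0.0603 F [ 0.7  0.5 -0.7]
delta mm [  2.3   0.1 -74.9] units [ 0.08  0.   -2.5 ]
[[264.94918166 208.75281137]
 [267.14267932 151.15627662]
 [262.96924282 260.73462197]]
```

View pics/w9.png

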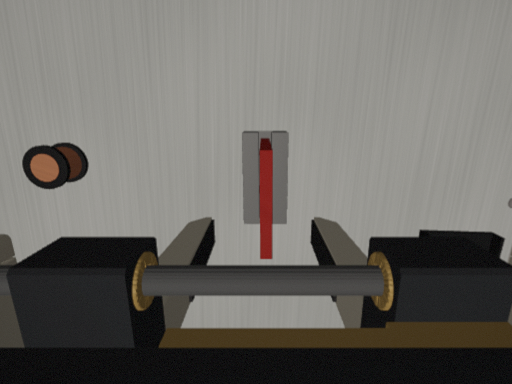

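View pics/s9.png

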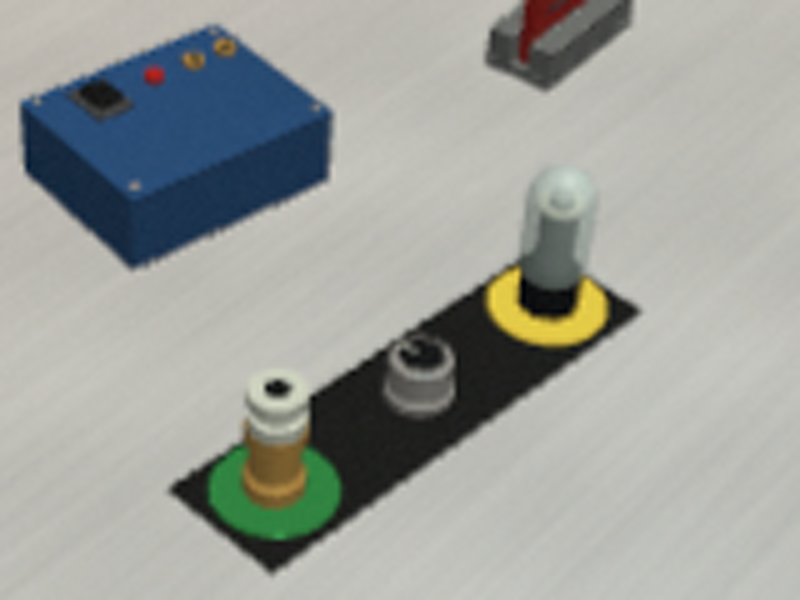

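View pics/t9.png

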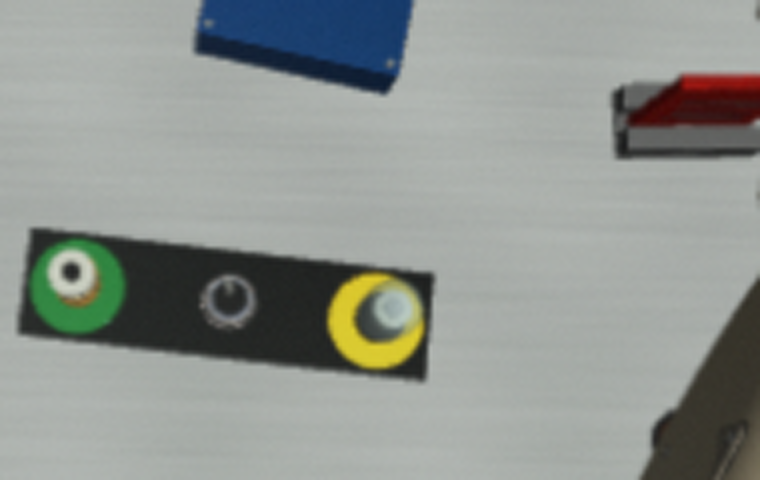

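Call:
play_rows(
  plan=[
    {"slide": [0.07, 0, -0.5], "roll": 0, "fingers": 0.3},
    {"slide": [0, 0, -0.7], "roll": 0, "fingers": 0.3},
    {"slide": [0, 0, -0.7], "roll": 0, "fingers": 0.3},
    {"slide": [0, 0, -0.6], "roll": 0, "fingers": 0.3},
    {"slide": [0, 0, 0], "roll": 0, "fingers": -0.3},
    {"slide": [0, 0, 0], "roll": 0, "fingers": -0.6},
    {"slide": [0, 0, 0], "roll": 0, "fingers": -1},
    {"slide": [0, 0, 0], "roll": 0, "fingers": -1},
    {"slide": [0, 0, 0], "roll": 0, "fingers": -1},
    {"slide": [0, 0, 0], "roll": 0, "fingers": -1},
    {"slide": [0, 0, 0], "roll": 0, "fingers": -1},
    {"slide": [0, 0, 0], "roll": 0, "fingers": -1},
  ],
  squeeze=20,
)

```text
t: 34.67
tool_pos: [0.6222, -0.3067, 0.0978]
orientation: [1.182, 1.226, -1.182]
force: [0.3, 0.1, 1.8]
opening: 0.0098
```

```bash
python3 st.py
```

```text
t 34.67 tcp [ 0.6222 -0.3067  0.0978] x [ 0.001 -0.    -1.   ] yawY 2.1 q [-0.53  0.46  1.32  0.    1.36 -0.57] op 0.0098 F [0.3 0.1 1.8]
```

Call:
play_rows(
  plan=[
    {"slide": [0, 0, 0.5], "roll": 0, "fingers": -1},
    {"slide": [0, 0, 0.8], "roll": 0, "fingers": -1},
    {"slide": [0, 0, 0.7], "roll": 0, "fingers": -1},
    {"slide": [-0.2, 0.5, 0.3], "roll": 0, "fingers": -1},
    {"slide": [-0.2, 0.9, 0], "roll": -0.16, "fingers": -1},
    {"slide": [-0.2, 0.9, 0], "roll": -0.16, "fingers": -1},
    {"slide": [-0.2, 0.9, 0], "roll": -0.16, "fingers": -1},
    {"slide": [0, 0.9, 0], "roll": -0.16, "fingers": -1},
    {"slide": [0, 0.9, 0], "roll": -0.16, "fingers": -1},
    {"slide": [0, 0.9, 0], "roll": -0.16, "fingers": -1},
    {"slide": [0, 0.9, 0], "roll": -0.16, "fingers": -1},
    {"slide": [0, 0.9, 0], "roll": -0.16, "fingers": -1},
    {"slide": [0, 0.9, 0], "roll": -0.16, "fingers": -1},
    {"slide": [0, 0.9, 0], "roll": -0.16, "fingers": -1},
    {"slide": [0, 0.5, 0], "roll": -0.03, "fingers": -1},
    {"slide": [0, 0, 0], "roll": 0, "fingers": -1},
  ],
)

```text
t: 36.67
tool_pos: [0.5975, -0.0055, 0.1663]
orientation: [1.347, 1.114, -1.347]
force: [0.2, -0.2, -2.2]
opening: 0.0101
```

```bash
python3 - <<'E'
from st import *
go(.6334,-.0045,.0898)
im=robot.read_camera('side');cv2.imwrite('pics/s10.png',cv2.resize(im[80:240,160:360,::-1],None,fx=4,fy=3.75,interpolation=cv2.INTER_CUBIC))
im=robot.read_camera('top');cv2.imwrite('pics/t10.png',cv2.resize(im[100:240,220:370,::-1],None,fx=4,fy=4,interpolation=cv2.INTER_CUBIC))
C=cal('wrist')
im=robot.read_camera('wrist');cv2.imwrite('pics/w10.png',im[:,:,::-1])
E
```

```text
t 36.67 tcp [ 0.5975 -0.0055  0.1663] x [-0.  0. -1.] yawY -10.8 q [-0.1   0.15  1.56 -0.    1.43  0.09] op 0.0101 F [ 0.2 -0.2 -2.2]
delta mm [ 35.9   1.  -76.5] units [ 1.2   0.03 -2.55]
```

View pics/s10.png

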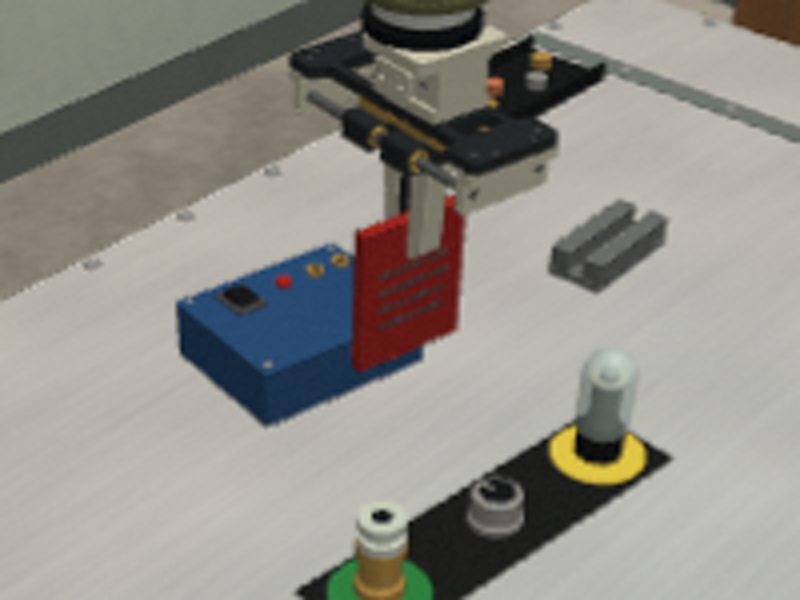

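View pics/t10.png

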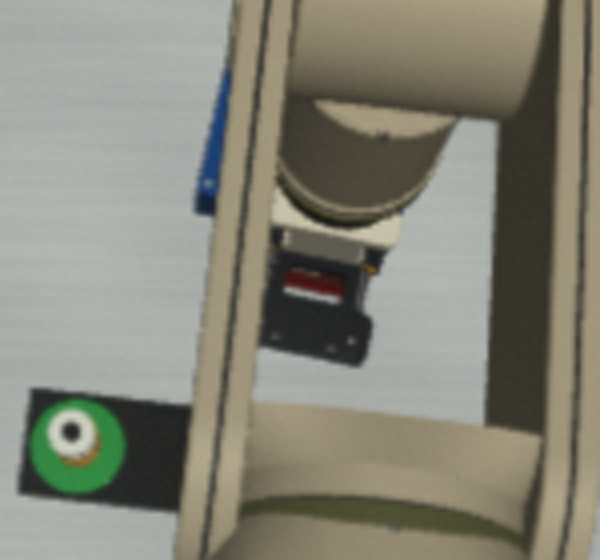

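View pics/w10.png

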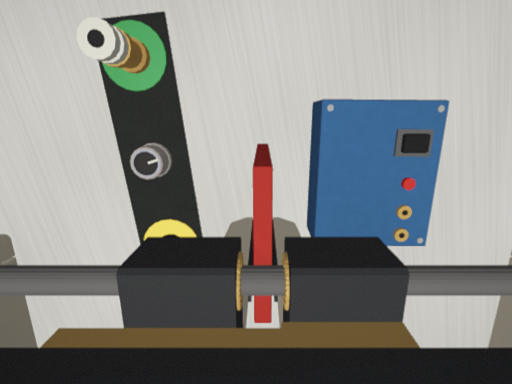

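```bash
python3 - <<'E'
from st import *
C=cal('wrist')
im=cv2.imread('pics/w10.png')
cv2.imwrite('pics/o10.png',cv2.resize(im[85:255,290:460],None,fx=3.5,fy=3.5,interpolation=cv2.INTER_CUBIC))
for p,z in [((323.5,100),.055),((316,240),.055),((447,101),.055),((427,245),.055),((314,104),0),((307,237),0)]: print(p,onz('wrist',p,z,C))
P=[[.654-.021*.982+.045*s*.189+x*.982,-.0085+.021*.189+.045*s*.982-x*.189,z] for s,x,z in [(1,.021,.055),(-1,.021,.055),(1,.081+.06,.055)]]
print(proj('wrist',P,C))
E
```

```text
(323.5, 100) [0.67023047 0.06486    0.055     ]
(316, 240) [ 0.64307994 -0.07421976  0.055     ]
(447, 101) [0.78357515 0.04204844 0.055     ]
(427, 245) [ 0.75847713 -0.10250934  0.055     ]
(314, 104) [0.67086119 0.06322275 0.        ]
(307, 237) [ 0.63878354 -0.0949461   0.        ]
[[319.67011877 132.82303635]
 [315.34200016 220.86074773]
 [444.4599371  132.70397632]]
```

View pics/o10.png

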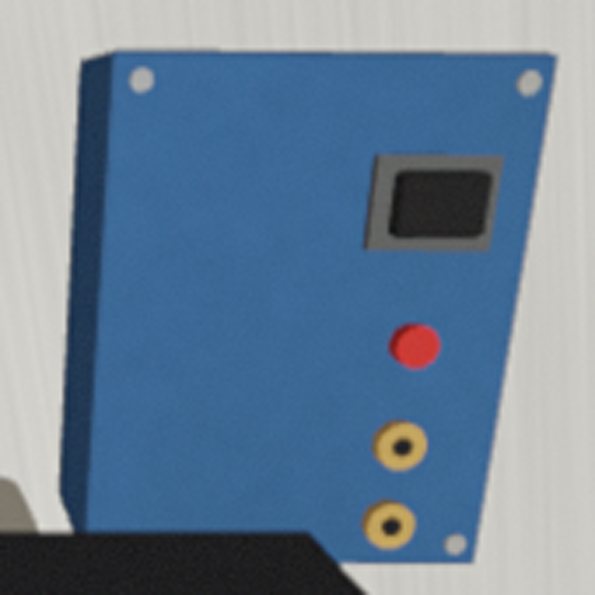

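Call:
play_rows(
  plan=[
    {"slide": [0.5, 0.02, 0], "roll": 0, "fingers": -1},
    {"slide": [0.5, 0, 0], "roll": 0, "fingers": -1},
    {"slide": [0.22, 0, 0], "roll": 0, "fingers": -1},
    {"slide": [0, 0, -0.5], "roll": 0, "fingers": -1},
    {"slide": [0, 0, -0.8], "roll": 0, "fingers": -1},
    {"slide": [0, 0, -0.7], "roll": 0, "fingers": -1},
    {"slide": [0, 0, -0.35], "roll": 0, "fingers": -1},
    {"slide": [0, 0, 0], "roll": 0, "fingers": -1},
  ],
)

```text
t: 37.83
tool_pos: [0.6336, -0.006, 0.0946]
orientation: [1.348, 1.114, -1.35]
force: [0.5, -0.0, -1.2]
opening: 0.0098
```

```bash
python3 - <<'E'
from st import *
go(.6345,-.0047,.0905)
C=cal('wrist')
im=robot.read_camera('wrist');cv2.imwrite('pics/w11.png',im[:,:,::-1])
im=robot.read_camera('side');cv2.imwrite('pics/s11.png',cv2.resize(im[80:240,160:360,::-1],None,fx=4,fy=3.75,interpolation=cv2.INTER_CUBIC))
E
```

```text
t 37.83 tcp [ 0.6336 -0.006   0.0946] x [-0.002  0.    -1.   ] yawY -11.0 q [-0.09  0.31  1.51 -0.    1.32  0.1 ] op 0.0098 F [ 0.5 -0.  -1.2]
delta mm [ 0.9  1.3 -4.1] units [ 0.03  0.04 -0.14]
```

View pics/w11.png

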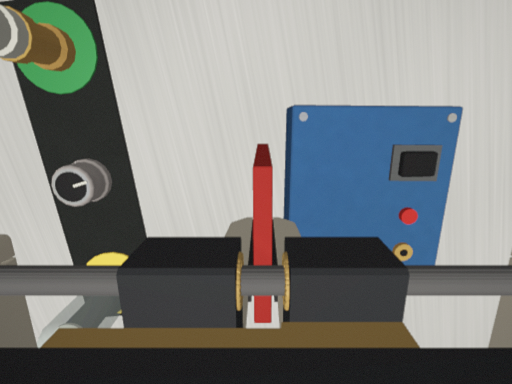

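View pics/s11.png

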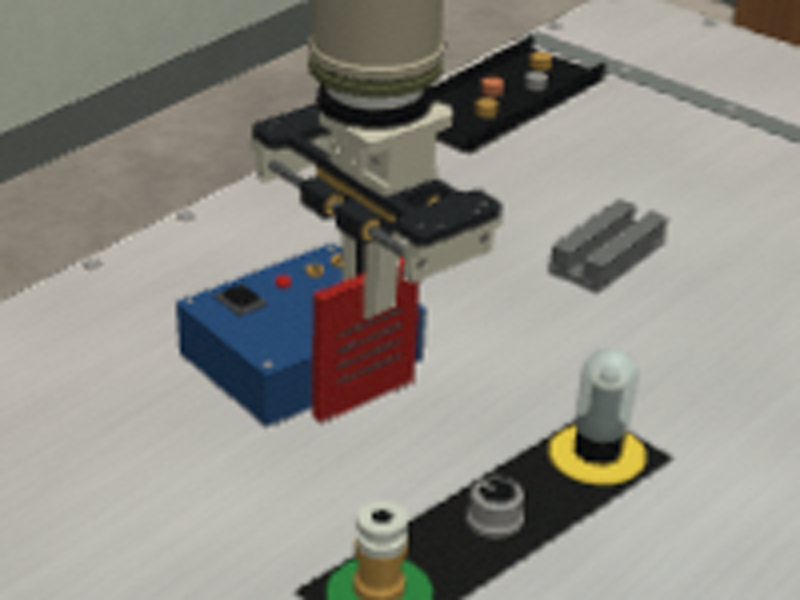

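Call:
play_rows(
  plan=[
    {"slide": [0.02, 0.03, -0.1], "roll": 0, "fingers": -1},
    {"slide": [0, 0, -0.05], "roll": 0, "fingers": -1},
    {"slide": [0, 0, 0], "roll": 0, "fingers": -1},
  ],
)

```text
t: 38.3
tool_pos: [0.6352, -0.0051, 0.0915]
orientation: [1.349, 1.113, -1.349]
force: [0.0, 0.4, -1.5]
opening: 0.01
```

```bash
python3 st.py
```

```text
t 38.30 tcp [ 0.6352 -0.0051  0.0915] x [ 0. -0. -1.] yawY -10.9 q [-0.09  0.31  1.52 -0.    1.31  0.1 ] op 0.0100 F [ 0.   0.4 -1.5]
```

Still ~1.5 mm above the table; lower slightly, then open a little.

Call:
play_rows(
  plan=[
    {"slide": [0, 0, -0.05], "roll": 0, "fingers": -1},
    {"slide": [0, 0, 0], "roll": 0, "fingers": -1},
    {"slide": [0, 0, 0], "roll": 0, "fingers": -0.7},
    {"slide": [0, 0, 0], "roll": 0, "fingers": -0.44},
    {"slide": [0, 0, 0], "roll": 0, "fingers": -0.44},
    {"slide": [0, 0, 0.15], "roll": 0, "fingers": -0.44},
    {"slide": [0, 0, 0.15], "roll": 0, "fingers": -0.44},
  ],
)

```text
t: 39.17
tool_pos: [0.6353, -0.0051, 0.0994]
orientation: [1.349, 1.112, -1.348]
force: [0.4, 0.0, -0.6]
opening: 0.026
```

```bash
python3 - <<'E'
from st import *
st()
im=robot.read_camera('wrist');cv2.imwrite('pics/w12.png',im[:,:,::-1])
im=robot.read_camera('side');cv2.imwrite('pics/s12.png',cv2.resize(im[80:240,160:360,::-1],None,fx=4,fy=3.75,interpolation=cv2.INTER_CUBIC))
E
```

```text
t 39.17 tcp [ 0.6353 -0.0051  0.0994] x [ 0. -0. -1.] yawY -11.0 q [-0.09  0.31  1.51 -0.    1.33  0.1 ] op 0.0260 F [ 0.4  0.  -0.6]
```

View pics/w12.png

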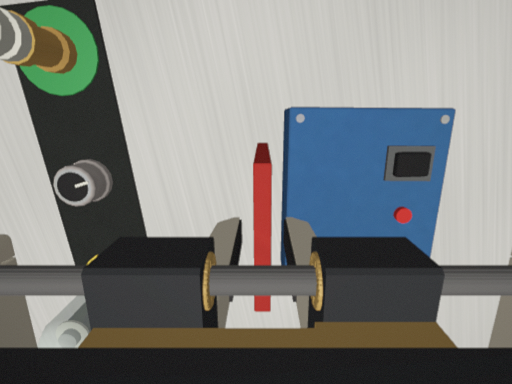

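View pics/s12.png

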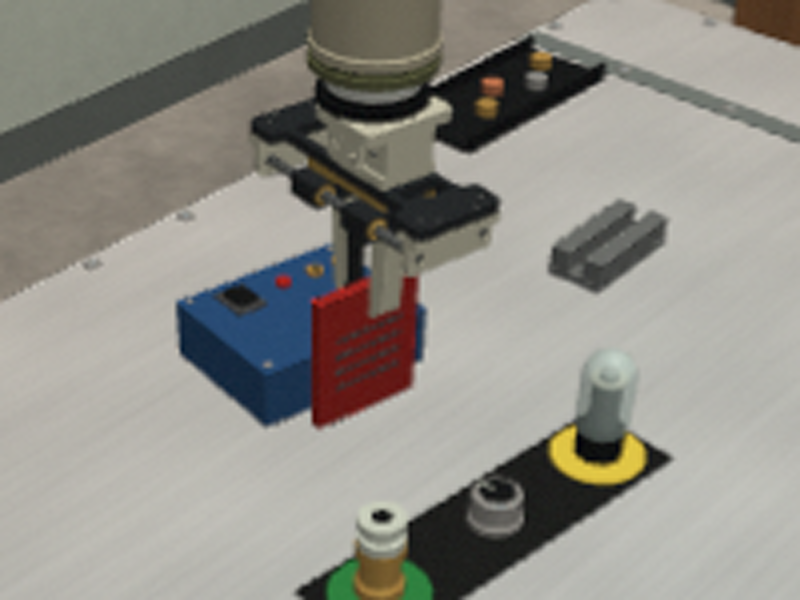

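The panel stands freely upright between the fingers (column 262). Now tip it gently towards the box.

Call:
play_rows(
  plan=[
    {"slide": [0.12, -0.023, 0], "roll": 0, "fingers": -0.44},
    {"slide": [0.12, -0.023, 0], "roll": 0, "fingers": -0.44},
    {"slide": [0.12, -0.023, 0], "roll": 0, "fingers": -0.44},
    {"slide": [0.12, -0.023, 0], "roll": 0, "fingers": -0.44},
    {"slide": [0.12, -0.023, 0], "roll": 0, "fingers": -0.44},
    {"slide": [0.12, -0.023, 0], "roll": 0, "fingers": -0.44},
    {"slide": [0.12, -0.023, 0], "roll": 0, "fingers": -0.44},
    {"slide": [0.12, -0.023, 0], "roll": 0, "fingers": -0.44},
    {"slide": [0.06, -0.012, 0], "roll": 0, "fingers": -0.44},
    {"slide": [0, 0, 0], "roll": 0, "fingers": -0.44},
    {"slide": [0, 0, 0], "roll": 0, "fingers": -0.44},
  ],
)

```text
t: 40.65
tool_pos: [0.6657, -0.0109, 0.0989]
orientation: [1.349, 1.113, -1.349]
force: [-0.3, -0.4, 0.2]
opening: 0.0258
```

```bash
python3 - <<'E'
from st import *
st()
im=robot.read_camera('wrist');cv2.imwrite('pics/w13.png',im[:,:,::-1])
im=robot.read_camera('side');cv2.imwrite('pics/s13.png',cv2.resize(im[80:240,160:360,::-1],None,fx=4,fy=3.75,interpolation=cv2.INTER_CUBIC))
E
```

```text
t 40.65 tcp [ 0.6657 -0.0109  0.0989] x [-0.  0. -1.] yawY -11.0 q [-0.09  0.38  1.41  0.    1.35  0.1 ] op 0.0258 F [-0.3 -0.4  0.2]
```

View pics/w13.png

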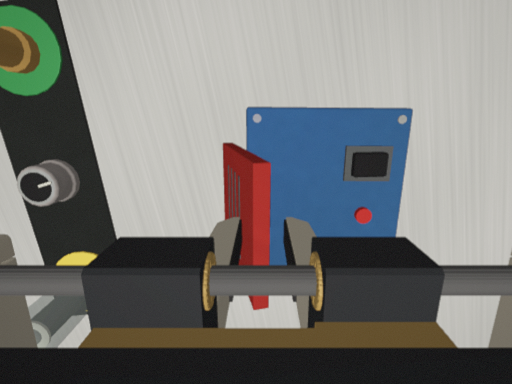

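View pics/s13.png

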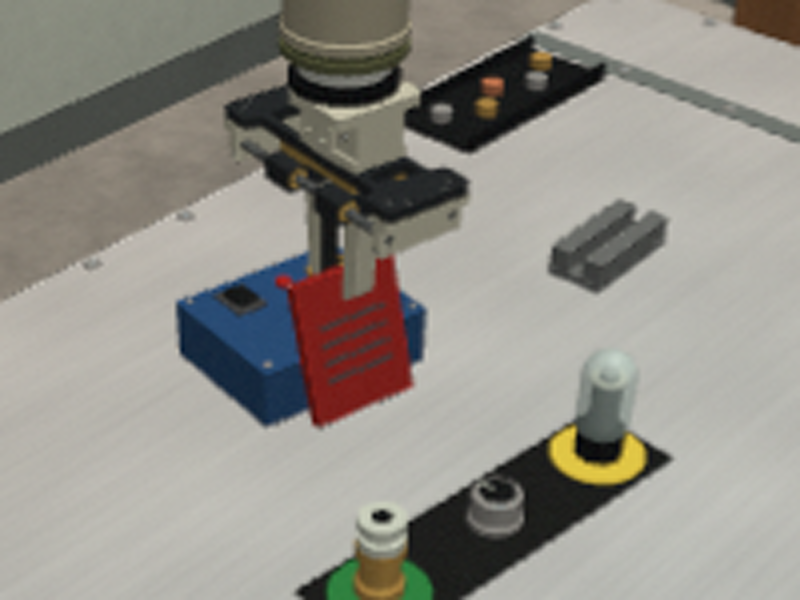

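Call:
play_rows(
  plan=[
    {"slide": [0, 0, 0], "roll": 0, "fingers": -0.2},
    {"slide": [0, 0, 0], "roll": 0, "fingers": 0},
    {"slide": [0, 0, 0], "roll": 0, "fingers": 0},
    {"slide": [0, 0, 0.5], "roll": 0, "fingers": 0},
    {"slide": [0, 0, 1], "roll": 0, "fingers": 0},
    {"slide": [0, 0, 1], "roll": 0, "fingers": 0},
    {"slide": [0, 0, 1], "roll": 0, "fingers": 0},
    {"slide": [0, -1, 0.5], "roll": 0, "fingers": 0.5},
    {"slide": [0, -1, 0], "roll": 0, "fingers": 0.5},
    {"slide": [0, -1, 0], "roll": 0, "fingers": 0.5},
    {"slide": [0, -1, 0], "roll": 0, "fingers": 0.5},
    {"slide": [0, -1, 0], "roll": 0, "fingers": 0.5},
    {"slide": [0, -1, 0], "roll": 0, "fingers": 0.5},
    {"slide": [0, -1, 0], "roll": 0, "fingers": 0.5},
    {"slide": [0, -1, 0], "roll": 0, "fingers": 0.5},
    {"slide": [0, -1, 0], "roll": 0, "fingers": 0.5},
    {"slide": [0, -1, 0], "roll": 0, "fingers": 0.5},
  ],
)

```text
t: 42.88
tool_pos: [0.6659, -0.312, 0.2204]
orientation: [1.349, 1.111, -1.348]
force: [-0.6, 0.1, 0.3]
opening: 0.0696
```

```bash
python3 - <<'E'
from st import *
st()
im=robot.read_camera('side');cv2.imwrite('pics/side14.png',im[:,:,::-1]);cv2.imwrite('pics/s14.png',cv2.resize(im[100:270,190:350,::-1],None,fx=4,fy=3.5,interpolation=cv2.INTER_CUBIC))
im=robot.read_camera('top');cv2.imwrite('pics/top14.png',im[:,:,::-1]);cv2.imwrite('pics/t14.png',cv2.resize(im[100:240,220:350,::-1],None,fx=4,fy=4,interpolation=cv2.INTER_CUBIC))
E
```

```text
t 42.88 tcp [ 0.6659 -0.312   0.2204] x [ 0.001 -0.001 -1.   ] yawY -11.0 q [-0.51  0.5   1.03  0.    1.6  -0.32] op 0.0696 F [-0.6  0.1  0.3]
```

View pics/s14.png

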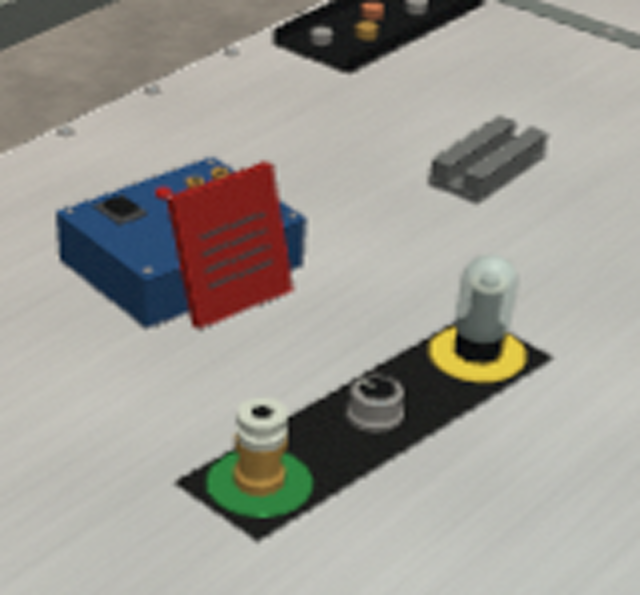

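View pics/t14.png

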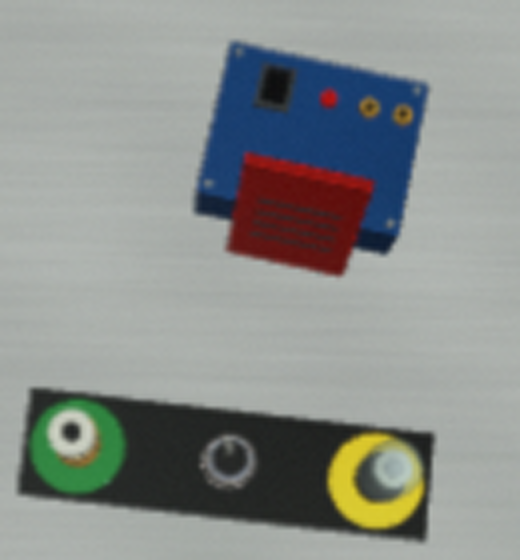

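View pics/top14.png

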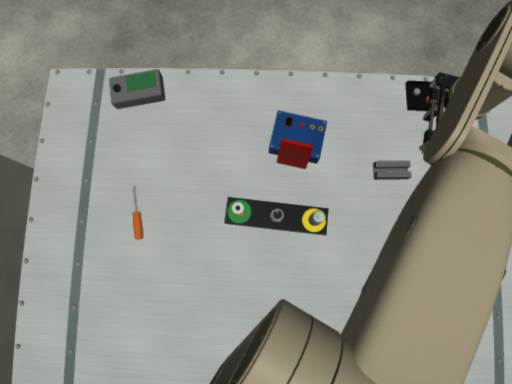

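```bash
python3 - <<'E'
from h import *
np.set_printoptions(precision=4,suppress=True)
f=lambda x,y:(x/4+220-.4,y/4+100-.4)
for p,z in [((228,251),.003),((343,275),.003),((244,163),.117),((371,190),.117)]: print(onz('top',f(*p),z))
def ring(im,n,s,x,y,zr,col):
    a=np.linspace(0,2*np.pi,60)
    for z,r in zr:
        P=proj(n,np.c_[x+r*np.cos(a),y+r*np.sin(a),np.full(60,z)])
        cv2.polylines(im,[np.round((P-s[0]+.5)*s[1]).astype(int)],True,col,1)
for n,o in [('top',(222,190)),('side',(232,155))]:
    im=cv2.imread(f'pics/{n}14.png')[o[1]:o[1]+100,o[0]:o[0]+112];im=cv2.resize(im,None,fx=6,fy=6,interpolation=cv2.INTER_CUBIC);s=(np.array(o),6)
    g,y=np.array([.489,.147]),np.array([.469,-.0722])
    ring(im,n,s,*g,[(.006,.035),(.006,.017),(.052,.016),(.076,.016)],(0,0,255));ring(im,n,s,*y,[(.006,.035),(.006,.018),(.03,.018),(.053,.02)],(255,0,0));ring(im,n,s,*(g+y)/2,[(.003,.02),(.031,.018)],(0,255,255))
    cv2.imwrite(f'pics/ov_{n}.png',im)
E
```

```text
[0.6395 0.0391 0.003 ]
[ 0.6232 -0.0476  0.003 ]
[0.6707 0.0339 0.117 ]
[ 0.6539 -0.0526  0.117 ]
```

View pics/ov_top.png

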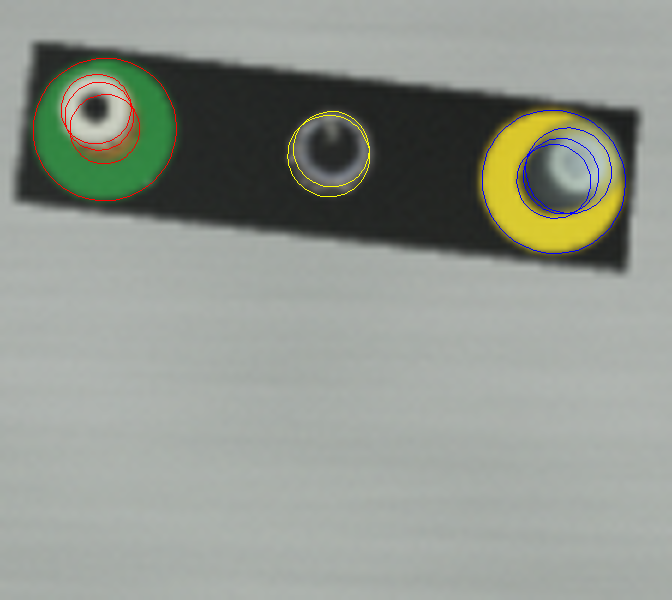

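View pics/ov_side.png

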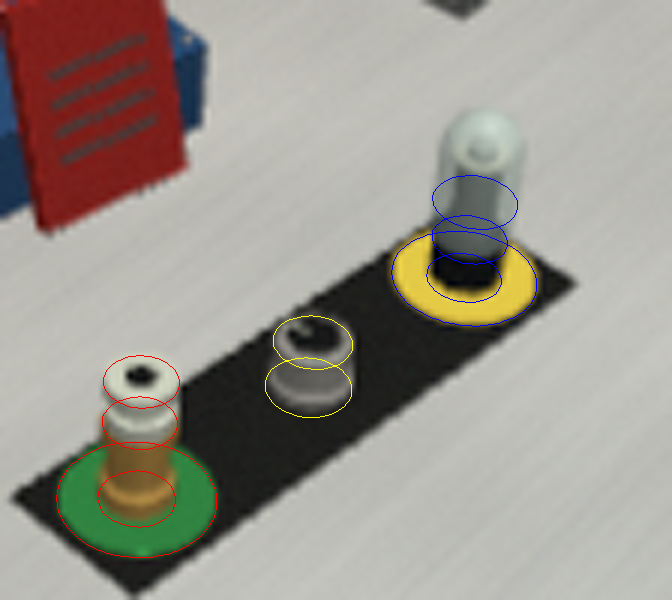

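View pics/side14.png

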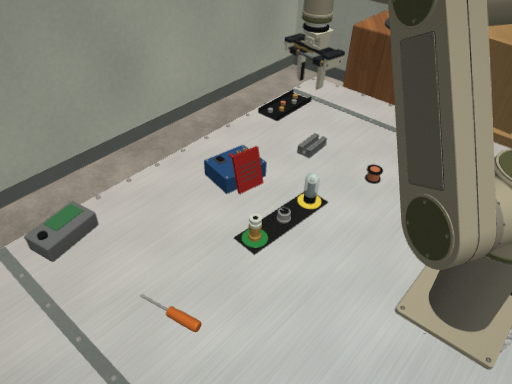

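The side view shows the spool at (374,174) and the screwdriver at (170,312), both where they started. All five parts are in place, and the panel leans on the box at (248,170). I'm handing the job in.

```bash
python3 -c "
from plant import robot
print(robot.close_job())"
```

```text
the job is handed in; nothing more can be done
None
```

I placed all five parts as asked and handed the job in at about 43 s of the 128 s allowed. `close_job()` gives no verdict, so the figures below are my own camera measurements.

- **Pivot, follower, tube and knob:** comparing the side and top pictures with drawn outlines showed each within about 4 mm of its target. The pivot and tube are allowed 12 mm, the follower 9 mm and the knob 15 mm. All stand upright.
- **Panel:** it stood free in front of the box, and I tipped it onto the box's front top edge with one finger. It leans about 0.27 rad (15–16°), within about 1 mm of the middle and parallel to the front to about 0.01 rad. I could not measure the contact force with the box, but the panel stayed leaning after the fingers left it.
- **Spool and screwdriver:** neither looks moved in the last pictures. The arm hides the spool from the top camera, so I checked it only in the side view.
- **Tube:** it looked upright in every picture I took.

Two readings disagreed along the way:
- **Tube position:** my first estimate was 3–4 mm off, because I took a mark inside the glass for its tip. I corrected this before gripping it.
- **Unexplained force:** closing on the knob, follower and tube gave an upward force of 3–5 N, far below the 40 N limit. I did not find the cause.

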